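# Change over a burnishing batch at the saddler's bench

## Robot

A 6-joint arm with a two-finger parallel gripper is mounted at the origin on the work surface. World frame = base frame: x ahead of the robot, y to its left, z up, the work surface at z = 0. Lengths are in m, angles in rad, forces in N, time in s.
With the tool pointing down it reaches from about 0.275 to 0.825 m from the base axis. Payload 4.9 kg.
Tool frame: the origin (TCP) lies where the fingers leave the gripper's body, on its centre line; the fingertips stand manip.tips_ahead ahead of it and the grasp point (between the pads) lies 54 mm ahead of it (manip.tips_ahead is the distance from the TCP to the fingertips, in m); z points along the fingers, y is the direction in which the jaws open and shut (so a half turn about z gives the same grasp; the last joint's range is limited). The gripper opens to 85 mm and grips with 20 to 120 N. Pads are 22 mm wide; open, the fingers measure 114 mm over their backs; the gripper's body (76 mm by 85 mm) begins 54 mm behind the grasp point. The pads swing forward as they close: fully open they stand 13 mm farther back than shut.
Start: joints at [-1.331, 0.326, -0.193, 1.052, 0, 1.437], TCP at [0.201, -0.512, 0.304] pointing down, gripper open.
Joint ranges: [-2.65, 2.65], [-0.97, 1.79], [-1.3, 1.35], [-1.93, 2.1], [-1.47, 1.37], [-3.14, 3.14]. Speed limits (rad/s): [2.57, 2.57, 3.14, 3.14, 3.14, 3.14].

## Interface

Orientations are given as a unit quaternion [w, x, y, z].
In Python, from rig import manip gives the robot as it stands.
- The arm moves only by the tool jog_arm, never from a script. Its argument "commands" is a list of rows, each a list of 3 entries, a list of its own where there are three numbers: the turn, a rotation vector about the world's x, y, z in degrees, then the shift along the world's x, y, z in mm, then the opening, from 0 (shut) to 1 (fully open). In form: [[[wx, wy, wz], [dx, dy, dz], fingers], ...]. A call has 1 to 8 rows; each row is the pose to reach, as a shift and turn from the pose measured when the call began; what a row does not reach only later rows make up. A row lasts 1/10 s, in which the tool goes at most 50 mm and 8.59 degrees, less where a joint would pass 70% of its speed; a pose out of reach is approached as far as the arm can. A call with a gripper value outside its range is refused whole. The fingers move at their own pace and stop on an object; the grip force is fixed at half the most. Time passes only in rows, so rows that repeat a pose let the fingers close. It gives the time, the measured TCP pose, the force and the opening at its end, in the units of the state.
- manip.sense(): the state, without advancing time (a new reading comes with each control period).
- manip.camera(name): name is "scene" or "top" or "wrist"; returns a dict with "image" (480x640x3 uint8, red, green, blue), "fovy" (degrees; the focal length in pixels is half the picture's height over the tangent of half this angle, whatever the lens; pixels are square), "cx", "cy" (the principal point, pixels), "R" (3x3) and "t" (3): a world point X has camera coordinates R X + t; the wrist camera has in their place "tool_from_camera" (4x4, takes a point from camera to tool coordinates, whose origin is the TCP and whose axes are the flange's). Camera axes: x right, y down, z forward; pixel columns grow to the right and rows downward; lengths in m; the calibration is good to about 2 mm. A picture is of the moment at which its call begins: read the wrist's pose just before it. There is no depth.
- manip.hand_in(): hands the job in, once; it reports no verdict.
The state is a dict: "time": time; "joints": joint angles; "qvel": joint speeds; "tau": joint torques, N m; "tcp_pos": TCP position; "tcp_rot": TCP orientation; "wrist_force": force on the tool from outside, world axes, zero at the start; "moment": the same for the moment, N m; "grip_width": opening from 0.0 (shut) to 1.0 (fully open).
Only numpy, scipy, OpenCV 4.12 (cv2) and the standard library are available. Lean on these libraries where they do the work, as an engineer would, in place of code of your own. Each camera call takes 0.05 s, during which the arm holds its last target.

## Task

Change over the burnishing batch on the saddler's bench. Put every brass toggle that is waiting on the bench into the steel bowl of beads; then, holding the wooden stirring dolly with its foot down among the beads, within a centimetre of the bowl's floor, stir right round the bowl at least three times, halfway or more out from the middle so that it pushes the beads about, and stand the dolly back in its small pot, foot down. Lay every finished steel strap plate flat in a tray compartment of its own, loop upward and lengthwise in the compartment; in the end all beads and toggles are in the bowl, and the bottle, the spool and the brush have been left alone.

Things in the scene. Friction and masses are not known exactly. Their poses are not given: they have to be found in the camera images.
- bowl: straight-sided round steel bowl, fixed to the bench, outside diameter 222 mm, 60 mm high, wall 5 mm, floor 6 mm thick (inner diameter about 210 mm), polished and slippery. Origin: centre of its underside; axes parallel to the world's.
- pot: small round terracotta pot, fixed to the bench, open at the top, 86 mm across and 60 mm high, wall 5 mm, floor 6 mm thick (inner diameter about 74 mm); the place of the stirring dolly. Origin: centre of its underside, on the bench.
- dolly: wooden stirring dolly that stands on end in the pot: round brass-shod foot 26 mm across underneath, rounding out to a straight-sided 34 mm from 11 to 36 mm up, polished, ending at 46 mm; above it a rough square wooden shaft 22 x 22 mm up to 150 mm; 200 g. Origin: centre of the foot's underside; z along the shaft, x and y square to the shaft's faces.
- tray: shallow wooden tray fixed to the bench, 183 (x) x 127 (y) mm, floor 5 mm thick, walls 5 mm thick and 17 mm high over the bench. It has three compartments: slot1 and slot2 side by side, long along the tray's x, and slot3 at the +x end, long along the tray's y. Origin: centre of the underside.
- slot1 (a point): centre of the floor of a compartment 116 mm (tray x) by 56 mm (tray y)
- slot2 (a point): centre of the floor of the other compartment 116 mm (tray x) by 56 mm (tray y)
- slot3 (a point): centre of the floor of the crosswise compartment, 52 mm (tray x) by 117 mm (tray y)
- glue: bystander: white plastic bottle 72 mm across, 130 mm tall; origin at the centre of its underside
- spool: bystander: black thread spool standing on end, 52 mm across, 67 mm tall; origin at the centre of its underside
- brush: bystander: flat glue brush about 200 mm long, lying beyond the bowl; origin under it, near the middle of its length
- bead1: one of six white ceramic burnishing beads in the bowl, a ball 32 mm across, polished and slippery, 35 g; origin at its centre
- bead2: one of six white ceramic burnishing beads in the bowl, a ball 32 mm across, polished and slippery, 35 g; origin at its centre
- bead3: one of six white ceramic burnishing beads in the bowl, a ball 32 mm across, polished and slippery, 35 g; origin at its centre
- bead4: one of six white ceramic burnishing beads in the bowl, a ball 32 mm across, polished and slippery, 35 g; origin at its centre
- bead5: one of six white ceramic burnishing beads in the bowl, a ball 32 mm across, polished and slippery, 35 g; origin at its centre
- bead6: one of six white ceramic burnishing beads in the bowl, a ball 32 mm across, polished and slippery, 35 g; origin at its centre
- toggle1: brass toggle, a stubby square bar 60 mm long (x), 80 g: 24 x 24 mm over the middle 42 mm, 17 x 17 mm at both ends. Lies on the bench between robot and bowl, or is absent (None). Origin at its centre, 12 mm above the bench.
- toggle2: brass toggle, a stubby square bar 60 mm long (x), 80 g: 24 x 24 mm over the middle 42 mm, 17 x 17 mm at both ends. Lies on the bench between robot and bowl, or is absent (None). Origin at its centre, 12 mm above the bench.
- toggle3: brass toggle, a stubby square bar 60 mm long (x), 80 g: 24 x 24 mm over the middle 42 mm, 17 x 17 mm at both ends. Lies on the bench between robot and bowl, or is absent (None). Origin at its centre, 12 mm above the bench.
- plate1: steel strap plate: flat base 100 (x) x 36 (y) x 6 mm with a raised loop along its middle, a bar 56 mm long (x), 12 mm wide (y), its top 30 mm and its underside 20 mm above the plate's underside, on two legs 10 mm long (x) centred 23 mm either side of the middle; 140 g. Lies flat on the bench right of the robot's middle, or is absent (None). Origin: centre of the underside; z up.
- plate2: steel strap plate: flat base 100 (x) x 36 (y) x 6 mm with a raised loop along its middle, a bar 56 mm long (x), 12 mm wide (y), its top 30 mm and its underside 20 mm above the plate's underside, on two legs 10 mm long (x) centred 23 mm either side of the middle; 140 g. Lies flat on the bench right of the robot's middle, or is absent (None). Origin: centre of the underside; z up.
- plate3: steel strap plate: flat base 100 (x) x 36 (y) x 6 mm with a raised loop along its middle, a bar 56 mm long (x), 12 mm wide (y), its top 30 mm and its underside 20 mm above the plate's underside, on two legs 10 mm long (x) centred 23 mm either side of the middle; 140 g. Lies flat on the bench right of the robot's middle, or is absent (None). Origin: centre of the underside; z up.
Mind the look-alikes: they are no part of the job. What is shaped like the bead1 but blue is not meant.

How it is judged:
On the way, in this order (a step that is already met when the one before it is completed fails the run):
1. every toggle is in the bowl (horizontal distance between each of toggle1, toggle2, toggle3 and bowl below 0.1 m and z of each of toggle1, toggle2, toggle3 in the frame of bowl below 0.065 m), for 0.2 s.
2. while stirring, the held dolly's foot passes the left (+y) side of the bowl near its floor, at least 25 mm out from the bowl's middle (y of dolly in the frame of bowl above 0.025 m and x of dolly in the frame of bowl between -0.025 and 0.025 m and z of dolly in the frame of bowl below 0.02 m and contact force between the fingers and dolly above 1 N).
3. while stirring, the held dolly's foot passes the right (-y) side of the bowl near its floor, at least 25 mm out from the bowl's middle (y of dolly in the frame of bowl below -0.025 m and x of dolly in the frame of bowl between -0.025 and 0.025 m and z of dolly in the frame of bowl below 0.02 m and contact force between the fingers and dolly above 1 N).
4. while stirring, the held dolly's foot passes the near (-x) side of the bowl near its floor, at least 25 mm out from the bowl's middle (x of dolly in the frame of bowl below -0.025 m and y of dolly in the frame of bowl between -0.025 and 0.025 m and z of dolly in the frame of bowl below 0.02 m and contact force between the fingers and dolly above 1 N).
5. while stirring, the held dolly's foot passes the far (+x) side of the bowl near its floor, at least 25 mm out from the bowl's middle (x of dolly in the frame of bowl above 0.025 m and y of dolly in the frame of bowl between -0.025 and 0.025 m and z of dolly in the frame of bowl below 0.02 m and contact force between the fingers and dolly above 1 N).
6. the dolly stands in its pot again, foot down, released (horizontal distance between dolly and pot below 0.03 m and angle between dolly's own z axis and vertical below 0.9 rad and z of dolly in the frame of pot below 0.025 m and contact force between the fingers and dolly below 0.2 N), for 0.3 s.
At the end, for the whole second after the job is handed in: All toggles and beads in the bowl, four or more beads over 15 mm from their start; each plate flat in a compartment, loop up, within 13 mm of its centre and 0.25 rad of its length; dolly foot down in its pot; all released and at rest (all of step 1 and all of step 6 and horizontal distance between each of bead1, bead2, bead3, bead4, bead5, bead6 and bowl below 0.1 m and z of each of bead1, bead2, bead3, bead4, bead5, bead6 in the frame of bowl below 0.065 m and (distance of each of bead1, bead2, bead3, bead4 from where it was at the start of the episode above 0.015 m or distance of each of bead1, bead2, bead3, bead5 from where it was at the start of the episode above 0.015 m or distance of each of bead1, bead2, bead3, bead6 from where it was at the start of the episode above 0.015 m or distance of each of bead1, bead2, bead4, bead5 from where it was at the start of the episode above 0.015 m or distance of each of bead1, bead2, bead4, bead6 from where it was at the start of the episode above 0.015 m or distance of each of bead1, bead2, bead5, bead6 from where it was at the start of the episode above 0.015 m or distance of each of bead1, bead3, bead4, bead5 from where it was at the start of the episode above 0.015 m or distance of each of bead1, bead3, bead4, bead6 from where it was at the start of the episode above 0.015 m or distance of each of bead1, bead3, bead5, bead6 from where it was at the start of the episode above 0.015 m or distance of each of bead1, bead4, bead5, bead6 from where it was at the start of the episode above 0.015 m or distance of each of bead2, bead3, bead4, bead5 from where it was at the start of the episode above 0.015 m or distance of each of bead2, bead3, bead4, bead6 from where it was at the start of the episode above 0.015 m or distance of each of bead2, bead3, bead5, bead6 from where it was at the start of the episode above 0.015 m or distance of each of bead2, bead4, bead5, bead6 from where it was at the start of the episode above 0.015 m or distance of each of bead3, bead4, bead5, bead6 from where it was at the start of the episode above 0.015 m) and ((horizontal distance between plate1 and slot1 below 0.013 m and z of plate1 in the frame of slot1 below 0.006 m and angle between plate1's own z axis and vertical below 0.12 rad and angle between the x axis of plate1 and the x axis of tray, either way round below 0.25 rad) or (horizontal distance between plate1 and slot2 below 0.013 m and z of plate1 in the frame of slot2 below 0.006 m and angle between plate1's own z axis and vertical below 0.12 rad and angle between the x axis of plate1 and the x axis of tray, either way round below 0.25 rad) or (horizontal distance between plate1 and slot3 below 0.013 m and z of plate1 in the frame of slot3 below 0.006 m and angle between plate1's own z axis and vertical below 0.12 rad and angle between the x axis of plate1 and the y axis of tray, either way round below 0.25 rad)) and ((horizontal distance between plate2 and slot1 below 0.013 m and z of plate2 in the frame of slot1 below 0.006 m and angle between plate2's own z axis and vertical below 0.12 rad and angle between the x axis of plate2 and the x axis of tray, either way round below 0.25 rad) or (horizontal distance between plate2 and slot2 below 0.013 m and z of plate2 in the frame of slot2 below 0.006 m and angle between plate2's own z axis and vertical below 0.12 rad and angle between the x axis of plate2 and the x axis of tray, either way round below 0.25 rad) or (horizontal distance between plate2 and slot3 below 0.013 m and z of plate2 in the frame of slot3 below 0.006 m and angle between plate2's own z axis and vertical below 0.12 rad and angle between the x axis of plate2 and the y axis of tray, either way round below 0.25 rad)) and ((horizontal distance between plate3 and slot1 below 0.013 m and z of plate3 in the frame of slot1 below 0.006 m and angle between plate3's own z axis and vertical below 0.12 rad and angle between the x axis of plate3 and the x axis of tray, either way round below 0.25 rad) or (horizontal distance between plate3 and slot2 below 0.013 m and z of plate3 in the frame of slot2 below 0.006 m and angle between plate3's own z axis and vertical below 0.12 rad and angle between the x axis of plate3 and the x axis of tray, either way round below 0.25 rad) or (horizontal distance between plate3 and slot3 below 0.013 m and z of plate3 in the frame of slot3 below 0.006 m and angle between plate3's own z axis and vertical below 0.12 rad and angle between the x axis of plate3 and the y axis of tray, either way round below 0.25 rad)) and linear speed of each of toggle1, toggle2, toggle3, plate1, plate2, plate3, dolly below 0.03 m/s); the robot touches nothing.
It fails at once if the bottle, the spool or the brush is moved more than 30 mm (distance of any of glue, spool, brush from where it was at the start of the episode above 0.03 m).
Of toggle1, toggle2, toggle3 only 1 to 3 are there at a start; the rules pass over those that are not, and their reading is None.
Of plate1, plate2, plate3 only 2 to 3 are there at a start; the rules pass over those that are not, and their reading is None.
At some moment in a run one of toggle1, toggle2, toggle3, plate1, plate2, plate3 may be knocked a few centimetres aside while the robot is not near it.
It also fails if it takes over 210 s, if anything falls off the work surface, if the arm or the gripper's body presses on something with over 40 N, if the wrist force passes 120 N, or if a joint passes its speed limit or range.

## Working session

There is one attempt and no reset: what is moved stays moved. The work goes in short steps, Python scripts to look and compute and a tool call to move; the robot and the scene stay as the last step left them, time stands still between calls to the robot, and variables do not carry over. Pictures are saved under pics/ and viewed, and the job is handed in when it is done.

Besides the shell and the picture viewer there is one more tool, called after "Request:" as name(argument=value, ...), one argument or row to a line, values as JSON. jog_arm: Moves the arm, as the interface text tells. Its arguments: {"type":"object","properties":{"commands":{"type":"array"}},"required":["commands"]}

```bash
ls; mkdir -p pics
cat > h.py <<'E'
import numpy as np,cv2
from rig import manip
from scipy.spatial.transform import Rotation as Ro
def snap(n,f):
    s=manip.sense(); c=manip.camera(n)
    cv2.imwrite('pics/'+f,cv2.cvtColor(c['image'],cv2.COLOR_RGB2BGR))
    return s,c
def K(c):
    f=240/np.tan(np.radians(c['fovy'])/2); return f,c['cx'],c['cy']
def cam(c,s=None):
    if 'R' in c: return np.array(c['R']),np.array(c['t'])
    q=s['tcp_rot']; T=np.eye(4);T[:3,:3]=Ro.from_quat([q[1],q[2],q[3],q[0]]).as_matrix();T[:3,3]=s['tcp_pos']
    M=np.linalg.inv(T@np.array(c['tool_from_camera'])); return M[:3,:3],M[:3,3]
def p2w(c,uv,z,s=None):
    f,cx,cy=K(c);R,t=cam(c,s);o=-R.T@t
    out=[]
    for u,v in np.atleast_2d(uv):
        d=R.T@np.array([(u-cx)/f,(v-cy)/f,1]);out.append(o+d*(z-o[2])/d[2])
    return np.array(out)
def w2p(c,X,s=None):
    f,cx,cy=K(c);R,t=cam(c,s);Y=np.atleast_2d(X)@R.T+t
    return np.c_[f*Y[:,0]/Y[:,2]+cx,f*Y[:,1]/Y[:,2]+cy]
E
python3 - <<'E'
from h import *
print(manip.tips_ahead)
for n in['scene','top','wrist']:
    s,c=snap(n,n+'0.png')
    print(n,c['fovy'],c['cx'],c['cy'])
    if 'R' in c: print(c['R'],c['t'])
    else: print(c['tool_from_camera'])
print(s)
np.save('x.npy',0)
E
```

```text
pics
0.0726
scene 57.521745321847355 314.79445019577435 239.08987711773315
[[-0.72957296  0.68350191 -0.02341877]
 [ 0.40767052  0.40714501 -0.81733572]
 [-0.54911569 -0.60585319 -0.57568557]] [ 0.48043617 -0.18941278  1.26197222]
top 52.342009109071896 326.762532874131 240.95065815407324
[[ 0.01588275 -0.9998302  -0.00934408]
 [-0.99281578 -0.01466151 -0.11875132]
 [ 0.11859416  0.01116305 -0.99288006]] [-0.05429839  0.61821625  0.92270616]
wrist 65.83509374111455 321.2525955911301 241.3730750423118
[[-3.31105306e-04 -9.61017372e-01 -2.76487797e-01  7.07888651e-02]
 [ 9.99999508e-01 -5.95261469e-05 -9.90638592e-04  1.10260063e-04]
 [ 9.35562643e-04 -2.76487988e-01  9.61016918e-01 -7.09972799e-02]
 [ 0.00000000e+00  0.00000000e+00  0.00000000e+00  1.00000000e+00]]
{'time': 0.1, 'joints': array([-1.33120060e+00,  3.26822456e-01, -1.93466050e-01,  1.05201242e+00,
        1.89853665e-05,  1.43664150e+00]), 'qvel': array([-1.15842307e-03, -1.65250981e-03,  2.68667808e-03, -4.23669354e-04,
       -1.51130492e-03, -5.95088810e-05]), 'tau': array([ 1.08478984e-03, -4.44236648e+01,  2.63039929e+01,  7.83423311e-03,
       -9.24512460e-05, -5.61771110e-07]), 'tcp_pos': array([ 0.20075148, -0.5116197 ,  0.30321259]), 'tcp_rot': array([-7.51752110e-04,  9.82589295e-01,  1.85789429e-01, -3.01635796e-05]), 'wrist_force': array([-0.88149762,  0.12272488, -0.12834253]), 'moment': array([-0.06297337,  0.06015802, -0.01716286]), 'grip_width': 1.0017323859637133}
```

View pics/top0.png

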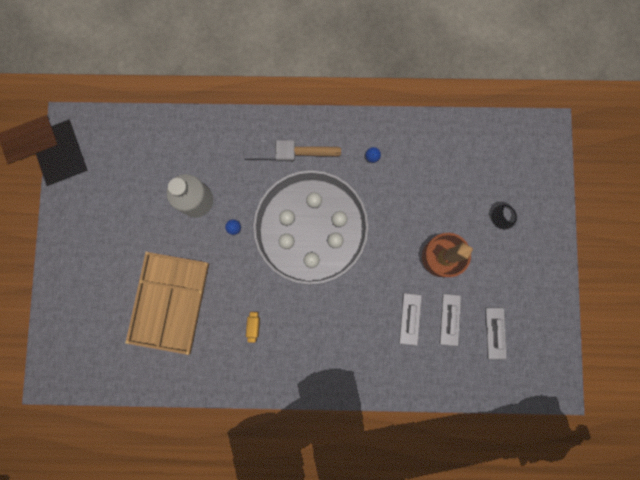

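View pics/scene0.png

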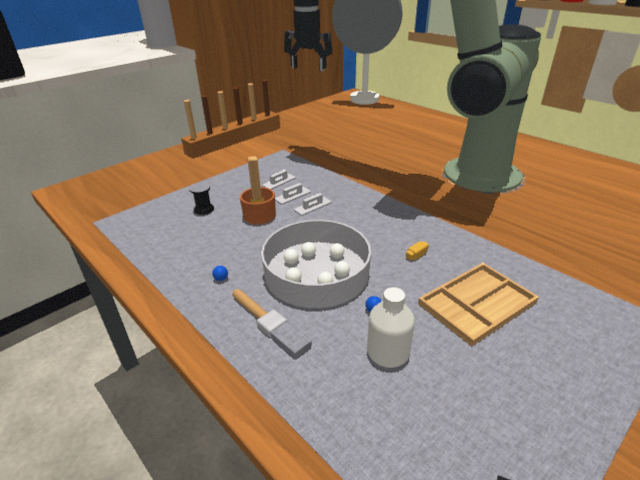

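View pics/wrist0.png

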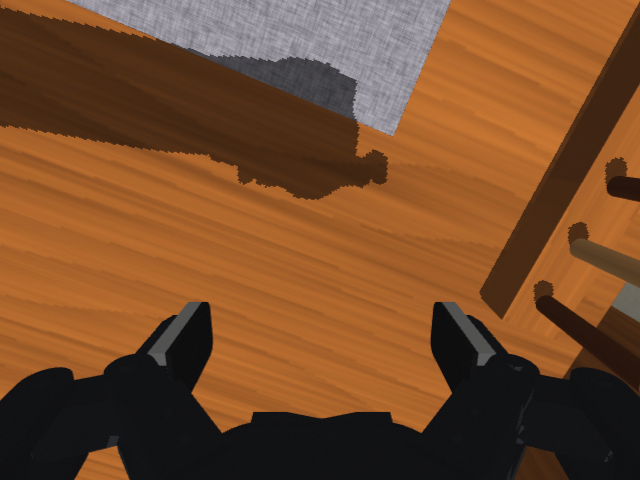

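The top view shows one toggle at (252,327), three plates at (411,320), (451,320) and (496,333), the bowl at (311,228), the pot at (447,255) with the dolly leaning right, and the tray at (167,303). I'll measure these next.

Run:
```python
from h import *
s,c=snap('top','t1.png')
im=c['image'];hsv=cv2.cvtColor(im,cv2.COLOR_RGB2HSV).astype(int)
H,S,V=hsv[...,0],hsv[...,1],hsv[...,2]
def comp(m,box,amin=60):
    x0,y0,x1,y1=box;mm=np.zeros(m.shape,np.uint8);mm[y0:y1,x0:x1]=m[y0:y1,x0:x1]
    n,l,st,ce=cv2.connectedComponentsWithStats(mm)
    return [(l==i).astype(np.uint8) for i in range(1,n) if st[i,4]>amin]
def rect(m,z):
    ct=max(cv2.findContours(m,0,cv2.CHAIN_APPROX_NONE)[0],key=cv2.contourArea)[:,0].astype(float)
    w=p2w(c,ct,z)[:,:2]
    r=cv2.minAreaRect((w*1000).astype(np.float32)); b=cv2.boxPoints(r)
    e=[b[1]-b[0],b[2]-b[1]];L=max(e,key=np.linalg.norm)
    return np.round(r[0],1),np.round(r[1],1),np.round(np.degrees(np.arctan2(L[1],L[0]))%180,1)
for m in comp((S>150)&(H<30)&(V>90),(235,305,275,350)): print('toggle',rect(m,.018))
for m in comp((V>150)&(S<60),(390,285,520,370)): print('plate',m.sum(),rect(m,.006))
for m in comp((S>70)&(H<30)&(V>60),(110,240,220,365),1000): print('tray',rect(m,.017))
bm=((V>160)&(S<60))
for m in comp(bm,(270,185,360,275),40):
    M=cv2.moments(m);print('bead',m.sum(),np.round(p2w(c,[M['m10']/M['m00'],M['m01']/M['m00']],.022)*1000,1))
for m in comp((S>130)&((H<12)|(H>170)),(415,225,480,285),200):
    print('pot',rect(m,.06))
cv2.imwrite('pics/t1z.png',cv2.resize(cv2.cvtColor(im,cv2.COLOR_RGB2BGR)[180:380,390:530],None,fx=4,fy=3.0*4/3,interpolation=cv2.INTER_CUBIC)[:600])
cv2.imwrite('pics/t1b.png',cv2.resize(cv2.cvtColor(im,cv2.COLOR_RGB2BGR)[160:360,110:380],None,fx=2.96,fy=2.96,interpolation=cv2.INTER_CUBIC))
```

```text
toggle (array([449.,  99.]), array([21.3, 55. ]), np.float32(177.0))
plate 709 (array([ 469.3, -212.7]), array([33.3, 97.1]), np.float32(174.8))
plate 641 (array([ 469.1, -292.1]), array([32.8, 96.3]), np.float32(175.7))
plate 387 (array([ 444.6, -381.5]), array([93.7, 31.5]), np.float32(1.4))
plate 106 (array([ 442.7, -390.5]), array([54.5, 10.8]), np.float32(4.3))
tray (array([494.3, 269.6]), array([130.5, 183.8]), np.float32(170.9))
bead 93 [[705.5 -17.4  22. ]]
bead 3248 [[610.  -14.9  22. ]]
bead 56 [[679.9   5.6  22. ]]
bead 95 [[668.5  36.8  22. ]]
bead 91 [[666.7 -69.2  22. ]]
bead 94 [[623.1 -61.9  22. ]]
bead 97 [[619.6  36.7  22. ]]
bead 95 [[582.5 -14.5  22. ]]
pot (array([ 592.8, -273.5]), array([81.5, 81.5]), np.float32(103.9))
```

View pics/t1z.png

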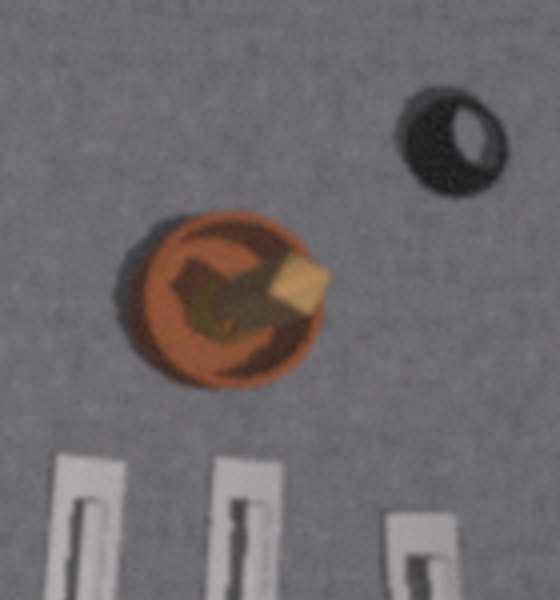

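View pics/t1b.png

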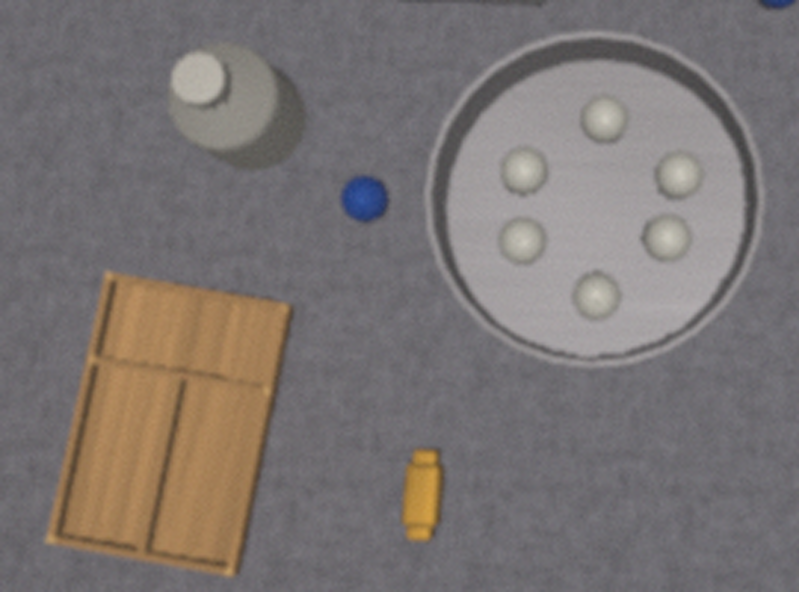

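Run:
```python
from h import *
s,c=snap('top','t2.png'); s,d=snap('scene','s2.png')
for k in(c,d): R,t=cam(k);print('cam centre',np.round(-R.T@t,3))
b=cv2.cvtColor(d['image'],cv2.COLOR_RGB2BGR)
cv2.imwrite('pics/s2z.png',cv2.resize(b[140:240,220:345],None,fx=6,fy=6,interpolation=cv2.INTER_CUBIC))
print('bowl',p2w(c,[310.7,227.2],.06))
print('pot',p2w(c,[390+235/4,180+300/4],.06))
for z in(.11,.13,.145): print('dollytop',z,p2w(c,[464.75,250.75],z))
```

```text
cam centre [ 0.505 -0.056  0.989]
cam centre [1.121 0.513 0.583]
bowl [[ 0.64235113 -0.01376994  0.06      ]]
pot [[ 0.59265971 -0.27787332  0.06      ]]
dollytop 0.11 [[ 0.59608276 -0.29480273  0.11      ]]
dollytop 0.13 [[ 0.59401522 -0.28935869  0.13      ]]
dollytop 0.145 [[ 0.59246456 -0.28527566  0.145     ]]
```

View pics/s2z.png

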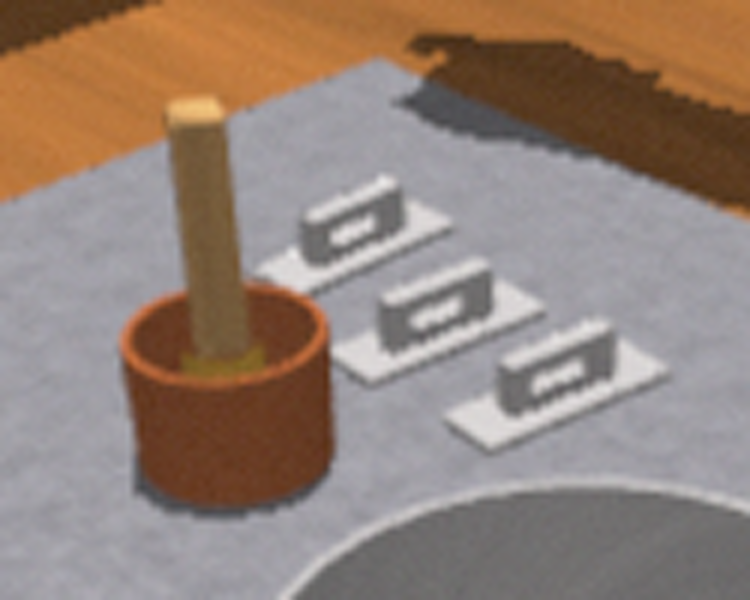

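Request:
jog_arm(
  commands=[
    [[0,0,-24],[230,611,-40],1],
    [[0,0,-24],[230,611,-40],1],
    [[0,0,-24],[230,611,-40],1],
    [[0,0,-24],[230,611,-40],1],
    [[0,0,-24],[230,611,-40],1],
    [[0,0,-24],[230,611,-40],1],
    [[0,0,-24],[230,611,-40],1],
    [[0,0,-24],[230,611,-40],1],
  ],
)

```text
time: 1.1
tcp_pos: [0.3417, -0.1366, 0.2794]
tcp_rot: [-0.0, 1.0, -0.023, 0.001]
wrist_force: [0.8, -1.2, 0.3]
grip_width: 1.003
```

Request:
jog_arm(
  commands=[
    [[0,0,0],[90,236,-40],1],
    [[0,0,0],[90,236,-40],1],
    [[0,0,0],[90,236,-40],1],
    [[0,0,0],[90,236,-40],1],
    [[0,0,0],[90,236,-40],1],
    [[0,0,0],[90,236,-40],1],
    [[0,0,0],[90,236,-40],1],
    [[0,0,0],[90,236,-40],1],
  ],
)

```text
time: 1.9
tcp_pos: [0.4308, 0.0711, 0.2395]
tcp_rot: [-0.01, 1.0, -0.008, 0.0]
wrist_force: [0.1, -0.4, 0.2]
grip_width: 1.004
```

Run:
```python
from h import *
s,c=snap('wrist','w1.png');print(s['tcp_pos'],s['tcp_rot'],manip.tips_ahead)
s,c=snap('top','t3.png')
```

```text
[0.43081269 0.07114558 0.23946917] [-1.02287262e-02  9.99916913e-01 -7.84366113e-03  1.33930032e-04] 0.0726
```

View pics/w1.png

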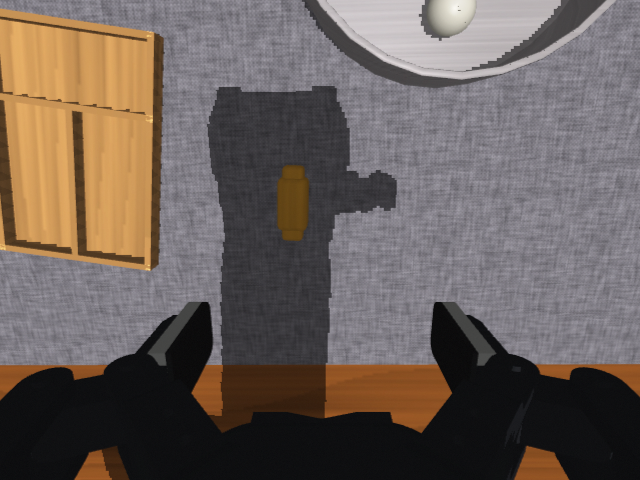

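View pics/t3.png

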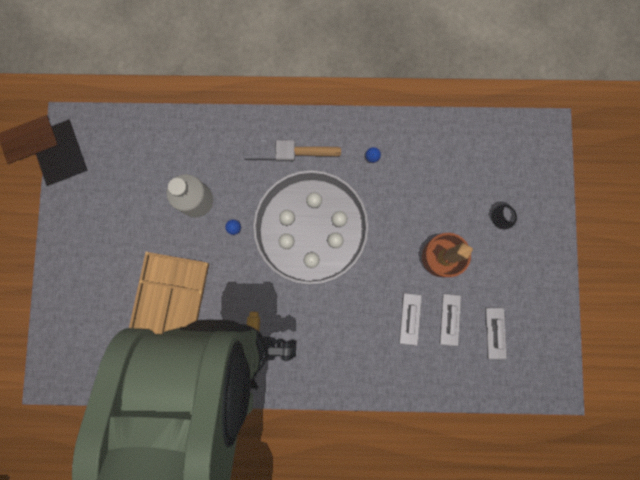

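Wrist view: toggle at (292,202), nearly parallel to the image columns. The tray is at upper left.

Run:
```python
from h import *
s,c=snap('wrist','w2.png');print(s['tcp_pos'],s['tcp_rot'])
im=c['image'];hsv=cv2.cvtColor(im,cv2.COLOR_RGB2HSV)
m=((hsv[...,1]>120)&(hsv[...,0]<35)).astype(np.uint8);m[:150]=0;m[260:]=0;m[:,:250]=0;m[:,350:]=0
ct=max(cv2.findContours(m,0,cv2.CHAIN_APPROX_NONE)[0],key=cv2.contourArea)[:,0]
w=p2w(c,ct,.02,s)[:,:2]*1000
r=cv2.minAreaRect(w.astype(np.float32));print(r)
```

```text
[0.43094123 0.07083413 0.23969261] [-1.03202405e-02  9.99912485e-01 -8.26197084e-03  5.04852118e-04]
((449.57684326171875, 98.42562866210938), (24.49354362487793, 60.35004806518555), 87.14214324951172)
```

```bash
cat >> h.py <<'E'
def go(p,jaw=None,s=None):
    "p mm TCP target, tool down, jaw direction deg; prints turn & shift"
    s=s or manip.sense();q=s['tcp_rot'];R=Ro.from_quat([q[1],q[2],q[3],q[0]])
    x=R.as_matrix()[:,0];cur=np.degrees(np.arctan2(x[1],x[0]))
    yaw=cur if jaw is None else jaw-90
    yaw=cur+((yaw-cur+90)%180-90)
    T=Ro.from_euler('z',yaw,degrees=True)*Ro.from_euler('x',180,degrees=True)
    rv=np.degrees((T*R.inv()).as_rotvec())
    print('turn',np.round(rv,1),'shift',np.round(np.array(p)-1000*np.array(s['tcp_pos']),0),'yaw',round(cur,1),'->',round(yaw,1),'j6',round(s['joints'][5],2))
E
python3 - <<'E'
from h import *
go([449.5,98.4,76],87)
E
```

```text
turn [-1.2  0.1 -2.1] shift [  18.   28. -164.] yaw -0.9 -> -3.0 j6 3.14
```

Request:
jog_arm(
  commands=[
    [[0,0,60],[18,28,-40],1],
    [[0,0,60],[18,28,-40],1],
    [[0,0,60],[18,28,-40],1],
    [[0,0,60],[18,28,-40],1],
    [[0,0,60],[18,28,-40],1],
    [[0,0,60],[18,28,-40],1],
    [[0,0,60],[18,28,-40],1],
    [[0,0,60],[18,28,-40],1],
  ],
)

```text
time: 2.85
tcp_pos: [0.4491, 0.0981, 0.2001]
tcp_rot: [-0.009, 0.871, 0.492, -0.004]
wrist_force: [0.2, 1.2, -0.2]
grip_width: 0.999
```

Request:
jog_arm(
  commands=[
    [[0,0,60],[0,0,0],1],
    [[0,0,60],[0,0,0],1],
    [[0,0,60],[0,0,0],1],
    [[0,0,60],[0,0,0],1],
    [[0,0,60],[0,0,0],1],
    [[0,0,60],[0,0,0],1],
    [[0,0,60],[0,0,0],1],
    [[0,0,60],[0,0,0],1],
  ],
)

```text
time: 3.65
tcp_pos: [0.449, 0.0976, 0.2003]
tcp_rot: [-0.006, 0.51, 0.86, -0.008]
wrist_force: [0.7, 0.4, 0.2]
grip_width: 1.001
```

Run:
```python
from h import *
go([449.5,98.4,76],87)
```

```text
turn [ 1.  -0.7 58.3] shift [   0.    1. -124.] yaw 118.7 -> 177.0 j6 1.13
```

Request:
jog_arm(
  commands=[
    [[1,-0.7,58.3],[0,1,-30],1],
    [[1,-0.7,58.3],[0,1,-30],1],
    [[1,-0.7,58.3],[0,1,-30],1],
    [[1,-0.7,58.3],[0,1,-30],1],
    [[1,-0.7,58.3],[0,1,-30],1],
    [[1,-0.7,58.3],[0,1,-30],1],
    [[1,-0.7,58.3],[0,1,-30],1],
    [[1,-0.7,58.3],[0,1,-30],1],
  ],
)

```text
time: 4.45
tcp_pos: [0.449, 0.0983, 0.1704]
tcp_rot: [0.0, 0.029, 1.0, 0.0]
wrist_force: [-0.3, -0.5, -0.1]
grip_width: 1.003
```

Run:
```python
from h import *
go([449.5,98.4,76],87)
snap('wrist','w3.png')
```

```text
turn [-0.   0.   0.3] shift [  0.   0. -94.] yaw 176.7 -> 177.0 j6 0.11
```

View pics/w3.png

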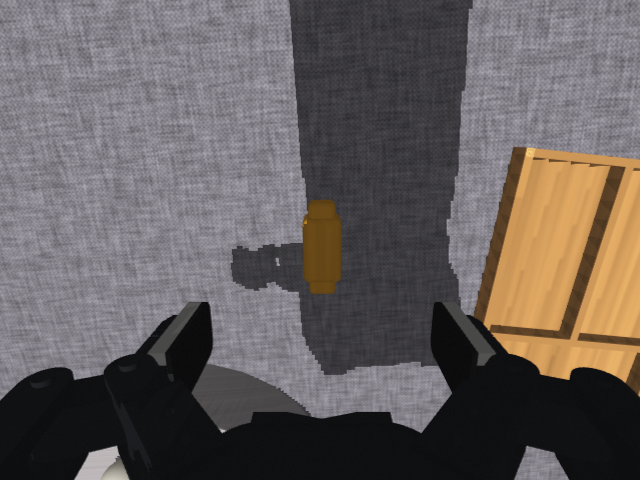

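The toggle at (322,247) is centred between the fingers and aligned with them. I'll descend and grip.

Request:
jog_arm(
  commands=[
    [[0,0,0.3],[0,0,-40],1],
    [[0,0,0.3],[0,0,-70],1],
    [[0,0,0.3],[0,0,-90],1],
    [[0,0,0.3],[0,0,-94],1],
    [[0,0,0.3],[0,0,-94],0.6],
    [[0,0,0.3],[0,0,-94],0.3],
    [[0,0,0.3],[0,0,-94],0],
    [[0,0,0.3],[0,0,-94],0],
  ],
)

```text
time: 5.3
tcp_pos: [0.4498, 0.0984, 0.0774]
tcp_rot: [0.001, 0.027, 1.0, 0.0]
wrist_force: [0.7, 0.0, 0.2]
grip_width: 0.333
```

Request:
jog_arm(
  commands=[
    [[0,0,0],[0,0,0],0],
    [[0,0,0],[0,0,0],0],
    [[0,0,0],[0,0,0],0],
    [[0,0,0],[0,0,40],0],
    [[0,0,0],[0,0,80],0],
    [[0,0,0],[0,0,100],0],
    [[0,0,0],[0,0,100],0],
    [[0,0,0],[0,0,100],0],
  ],
)

```text
time: 6.1
tcp_pos: [0.4497, 0.0983, 0.1773]
tcp_rot: [0.001, 0.027, 1.0, 0.0]
wrist_force: [-0.2, -0.2, -1.7]
grip_width: 0.269
```

Run:
```python
from h import *
go([643.5,-14.5,175],87)
snap('wrist','w4.png')
```

```text
turn [-0.   0.2  0.1] shift [ 194. -113.   -2.] yaw 176.9 -> 177.0 j6 0.11
```

View pics/w4.png

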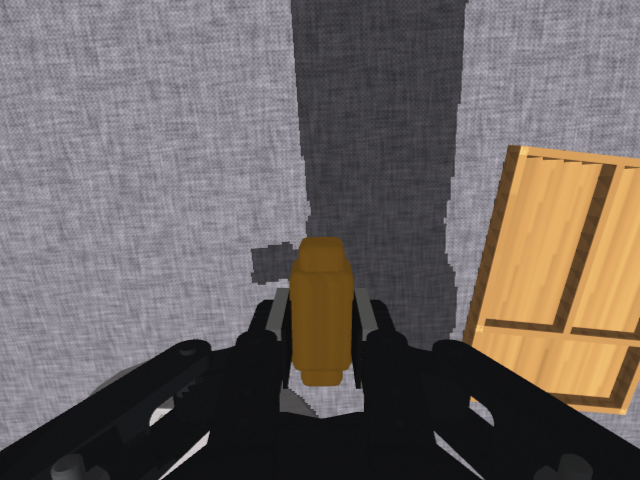

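Request:
jog_arm(
  commands=[
    [[0,0,0],[48,-28,-2],0],
    [[0,0,0],[96,-56,-2],0],
    [[0,0,0],[144,-85,-2],0],
    [[0,0,0],[194,-113,-2],0],
    [[0,0,0],[194,-113,-2],0],
    [[0,0,0],[194,-113,-40],0],
    [[0,0,0],[194,-113,-60],0],
    [[0,0,0],[194,-113,-60],0],
  ],
)

```text
time: 6.95
tcp_pos: [0.6394, -0.0145, 0.1107]
tcp_rot: [-0.005, 0.027, 1.0, 0.001]
wrist_force: [-0.4, 0.6, -0.5]
grip_width: 0.265
```

Run:
```python
from h import *
go([643.5,-14.5,86],87)
snap('wrist','w5.png')
```

```text
turn [-0.1 -0.5  0.1] shift [  4.  -0. -25.] yaw 176.9 -> 177.0 j6 -0.08
```

View pics/w5.png

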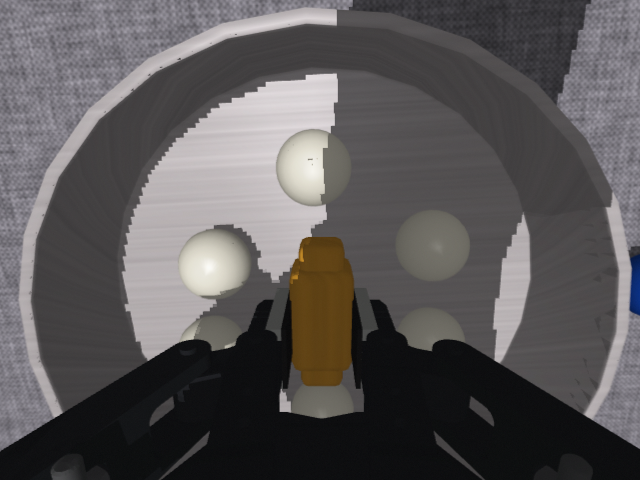

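The toggle is held over the middle of the bowl, between the beads. I'll lower it and release.

Request:
jog_arm(
  commands=[
    [[0,-0.5,0],[4,0,-15],0],
    [[0,-0.5,0],[4,0,-25],0],
    [[0,-0.5,0],[4,0,-25],0],
    [[0,-0.5,0],[4,0,-25],0.4],
    [[0,-0.5,0],[4,0,-25],0.4],
    [[0,-0.5,0],[4,0,-25],0.4],
    [[0,-0.5,0],[4,0,20],0.4],
    [[0,-0.5,0],[4,0,70],0.4],
  ],
)

```text
time: 7.8
tcp_pos: [0.6432, -0.0143, 0.1825]
tcp_rot: [-0.001, 0.027, 1.0, 0.001]
wrist_force: [0.7, -0.9, 0.6]
grip_width: 0.396
```

Run:
```python
from h import *
go([592,-260,270],None)
snap('wrist','w6.png');
```

```text
turn [-0.1 -0.1  0. ] shift [ -51. -246.   88.] yaw 176.9 -> 176.9 j6 -0.08
```

View pics/w6.png

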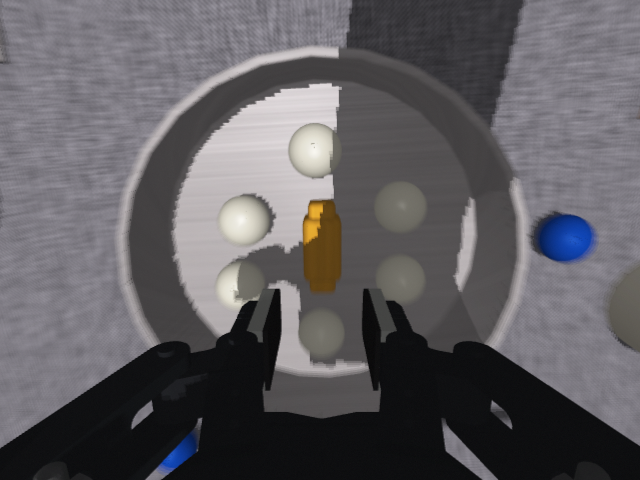

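The toggle is in the bowl at (322,245). Next, the dolly.

Request:
jog_arm(
  commands=[
    [[0,0,0],[0,0,50],0.4],
    [[0,0,0],[0,-20,95],0.6],
    [[0,0,0],[-10,-60,110],1],
    [[0,0,0],[-20,-110,120],1],
    [[0,0,0],[-30,-160,120],1],
    [[0,0,0],[-40,-210,120],1],
    [[0,0,0],[-45,-260,120],1],
    [[0,0,0],[-45,-260,120],1],
  ],
)

```text
time: 8.65
tcp_pos: [0.602, -0.2809, 0.3138]
tcp_rot: [0.007, 0.031, 1.0, -0.001]
wrist_force: [1.1, -0.3, -0.1]
grip_width: 0.999
```

Request:
jog_arm(
  commands=[
    [[0,0,0],[0,0,0],1],
    [[0,0,0],[0,0,0],1],
  ],
)

```text
time: 8.85
tcp_pos: [0.6019, -0.2808, 0.3141]
tcp_rot: [0.008, 0.031, 0.999, -0.001]
wrist_force: [-0.0, 0.6, 0.1]
grip_width: 1.003
```

Run:
```python
from h import *
s,c=snap('wrist','w7.png');print(s['tcp_pos'],s['tcp_rot']);snap('top','t7.png')
```

```text
[ 0.60194839 -0.28081779  0.31406966] [ 0.0075062   0.03070882  0.99949915 -0.00144059]
```

View pics/w7.png

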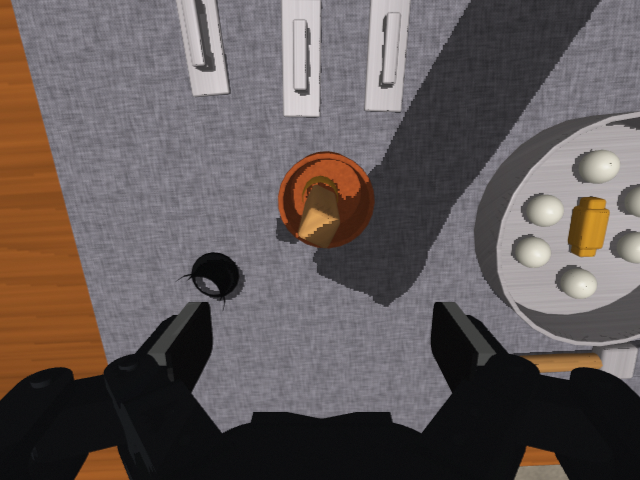

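The dolly's top is at (319,222), the pot at (326,200), and the shaft is turned about 30°. I'll zoom in.

Run:
```python
import cv2
b=cv2.imread('pics/w7.png');cv2.imwrite('pics/w7z.png',cv2.resize(b[140:260,265:390],None,fx=5,fy=5,interpolation=cv2.INTER_CUBIC))
```

```text
(no output)
```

View pics/w7z.png

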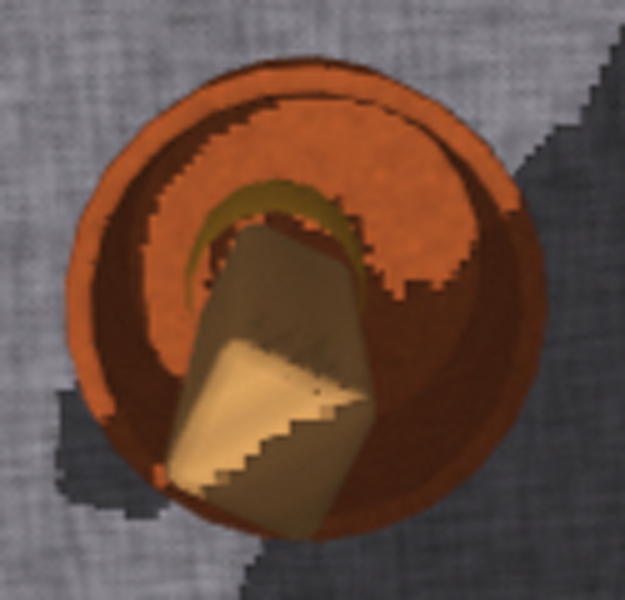

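Run:
```python
from h import *
from scipy.optimize import least_squares
s,c=snap('wrist','w8.png')
px=np.array([[230,338],[372,400],[308,540],[168,483]])/5+[265,140]
mod=np.array([[-11,-11],[11,-11],[11,11],[-11,11]])/1000
base=np.array([[262,222],[352,268]])/5+[265,140]
def model(p,zs,m):
    R=Ro.from_euler('xyz',[p[3],p[4],0])*Ro.from_euler('z',p[2])
    return R.apply(np.c_[m,np.full(len(m),zs)])+[p[0],p[1],.006]
W=p2w(c,px,.156,s);print(np.round(W*1000,1),W.mean(0))
print('sides',np.linalg.norm(np.diff(W,axis=0),axis=1))
def f(p):
    r=(w2p(c,model(p,.15,mod),s)-px).ravel()
    return np.r_[r,p[3]*20,p[4]*20]
best=None
for y in np.radians([0,30,60,90,-30,-60,150,180,-90]):
    r=least_squares(f,[.595,-.285,y,0,0])
    if best is None or r.cost<best.cost: best=r
print(best.cost,best.x,np.degrees(best.x[2:]))
print(np.round(w2p(c,model(best.x,.15,mod),s)-px,1).tolist())
print('base model z46',((w2p(c,model(best.x,.046,mod),s)-[265,140])*5).round())
R=Ro.from_euler('xyz',[best.x[3],best.x[4],0]);print('top centre',R.apply([0,0,.15])+[best.x[0],best.x[1],.006])
# pot rim ellipse: extremes
e=np.array([[307,58],[66,300],[305,542],[547,300]])/5+[265,140]
print('pot',p2w(c,e,.06,s).mean(0))
```

```text
[[ 578.4 -284.5  156. ]
 [ 587.4 -267.1  156. ]
 [ 605.5 -276.2  156. ]
 [ 596.8 -293.7  156. ]] [ 0.59203803 -0.28038887  0.156     ]
sides [0.01956501 0.02023485 0.01952327]
845.7023522233868 [ 0.47713843 -0.28372244  2.02947073 -0.00314534  1.38655711] [116.2801073   -0.1802146   79.44387071]
[[3.3, 20.0], [-5.5, 7.1], [-2.6, -18.7], [5.0, -6.9]]
base model z46 [[ 213.  -87.]
 [ 313. -104.]
 [ 260. -124.]
 [ 156. -105.]]
top centre [ 0.62459909 -0.28325064  0.03347967]
pot [ 0.59288246 -0.2746243   0.06      ]
```

Run:
```python
from h import *
from scipy.optimize import least_squares
s,c=snap('wrist','w8.png')
px=np.array([[230,338],[372,400],[308,540],[168,483]])/5+[265,140]
for sg in(1,-1):
  for half in (11,10.3):
    mod=np.array([[-1,-1],[1,-1],[1,1],[-1,1]])*half/1000
    if sg<0: mod=mod[::-1]
    base=np.array([[262,222],[352,268]])/5+[265,140]
    def model(p,zs,m):
        R=Ro.from_euler('xyz',[p[3],p[4],0])*Ro.from_euler('z',p[2])
        return R.apply(np.c_[m,np.full(len(m),zs)])+[p[0],p[1],.006]
    def f(p): return (w2p(c,model(p,.15,mod),s)-px).ravel()
    def f2(p): return np.r_[f(p),(w2p(c,model(p,.046,mod[:2]),s)-base).ravel()]
    best=None
    for y in np.radians([0,45,90,135,180,225,270,315]):
        r=least_squares(f2,[.595,-.285,y,0,0],bounds=([.5,-.4,-9,-.6,-.6],[.7,-.2,9,.6,.6]))
        if best is None or r.cost<best.cost: best=r
    R=Ro.from_euler('xyz',[best.x[3],best.x[4],0]);print(sg,half,best.cost,best.x[:2],np.degrees(best.x[2:]),'top',R.apply([0,0,.15])+[best.x[0],best.x[1],.006])
    print(best.fun.round(1))
```

```text
1 11 1865.4006484177198 [ 0.55714784 -0.26159183] [431.22413591   7.56213882  15.23507985] top [ 0.59622201 -0.28133203  0.14946962]
[-13.3  32.8 -10.3  29.7  12.  -25.2   7.  -23.7  -0.1  -5.1   5.1  -7.2]
1 10.3 1759.6403538457182 [ 0.55913085 -0.26240397] [71.07973968  7.19600821 14.22094538] top [ 0.59568987 -0.28119358  0.15025806]
[-12.   31.9 -10.9  28.3  10.8 -25.3   8.  -23.2   0.3  -4.1   4.   -6.6]
-1 11 15.714296843980808 [ 0.59399531 -0.27804174] [62.86805749  0.84052023 -0.67171855] top [ 0.59223698 -0.28024214  0.15597355]
[-1.2 -1.8  2.4 -0.2  1.1  2.1 -2.3  0.2 -2.2 -0.4  2.2  0.3]
-1 10.3 3.7953152470179963 [ 0.59319594 -0.27759935] [ 4.22900498e+02  1.00726924e+00 -3.90523835e-01] top [ 0.59217372 -0.28023624  0.15597334]
[-0.6 -0.4  1.   0.2  0.5  0.6 -0.9 -0.4 -1.5 -0.   1.5  0. ]
```

Run:
```python
from h import *
go([592.5,-279.8,168],62.9)
```

```text
turn [  0.3   0.8 -23.7] shift [ -10.   -0. -146.] yaw 176.6 -> 152.9 j6 -0.49
```

Request:
jog_arm(
  commands=[
    [[0.3,0.8,-23.7],[-10,0,-10],1],
    [[0.3,0.8,-23.7],[-10,0,-20],1],
    [[0.3,0.8,-23.7],[-10,0,-30],1],
    [[0.3,0.8,-23.7],[-10,0,-40],1],
    [[0.3,0.8,-23.7],[-10,0,-40],1],
    [[0.3,0.8,-23.7],[-10,0,-40],1],
  ],
)

```text
time: 9.65
tcp_pos: [0.5925, -0.2788, 0.274]
tcp_rot: [-0.0, 0.233, 0.972, -0.0]
wrist_force: [0.0, 0.1, -0.7]
grip_width: 1.001
```

Run:
```python
from h import *
go([592.5,-279.8,168],62.9)
snap('wrist','w9.png')
```

```text
turn [ 0.  -0.  -0.2] shift [  -0.   -1. -106.] yaw 153.1 -> 152.9 j6 -0.08
```

View pics/w9.png

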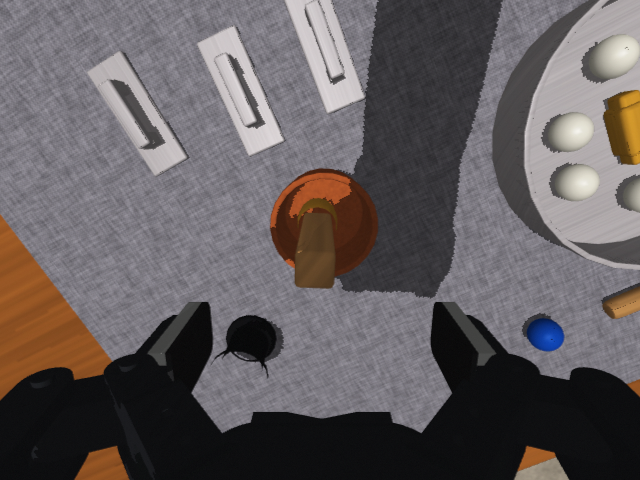

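Request:
jog_arm(
  commands=[
    [[0,0,-0.2],[-1,-3,-40],1],
    [[0,0,-0.2],[-1,-3,-80],1],
    [[0,0,-0.2],[-1,-3,-106],1],
    [[0,0,-0.2],[-1,-3,-106],1],
    [[0,0,-0.2],[-1,-3,-106],0.6],
    [[0,0,-0.2],[-1,-3,-106],0.3],
    [[0,0,-0.2],[-1,-3,-106],0],
    [[0,0,-0.2],[-1,-3,-106],0],
  ],
)

```text
time: 10.5
tcp_pos: [0.5924, -0.2825, 0.1701]
tcp_rot: [0.001, 0.235, 0.972, -0.001]
wrist_force: [-0.0, -0.6, 0.8]
grip_width: 0.329
```

Request:
jog_arm(
  commands=[
    [[0,0,0],[0,0,0],0],
    [[0,0,0],[0,0,0],0],
    [[0,0,0],[0,0,0],0],
    [[0,0,0],[0,0,30],0],
    [[0,0,0],[0,0,60],0],
    [[0,0,0],[0,0,85],0],
    [[0,0,0],[0,0,85],0],
    [[0,0,0],[0,0,85],0],
  ],
)

```text
time: 11.3
tcp_pos: [0.5924, -0.2825, 0.2548]
tcp_rot: [0.002, 0.235, 0.972, -0.001]
wrist_force: [0.0, -0.8, -2.2]
grip_width: 0.253
```

Run:
```python
from h import *
go([643.5,-14.5,260],62.9)
snap('wrist','w10.png');snap('scene','s10.png')
```

```text
turn [0.1 0.2 0.1] shift [ 51. 268.   5.] yaw 152.8 -> 152.9 j6 -0.08
```

View pics/w10.png

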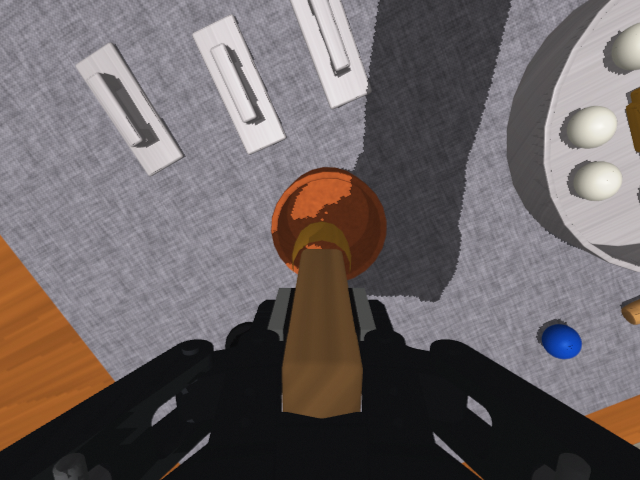

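View pics/s10.png

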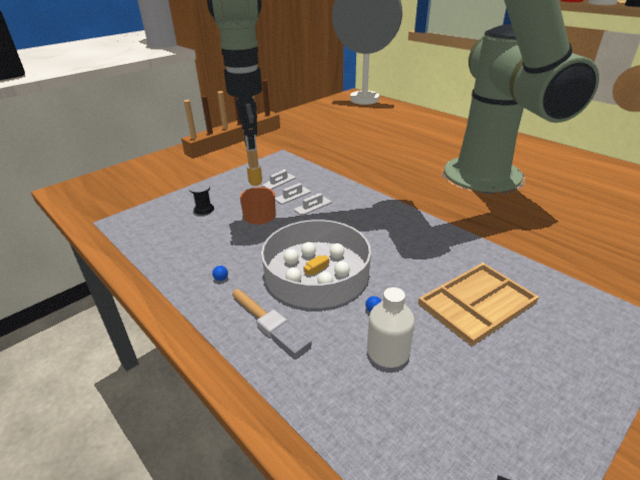

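The dolly is held straight, with its foot clear of the pot. I'll carry it to the bead gap at about 30° in the bowl (world about 703, 21).

Request:
jog_arm(
  commands=[
    [[0,0,0],[10,10,20],0],
    [[0,0,0],[25,55,20],0],
    [[0,0,0],[40,100,20],0],
    [[0,0,0],[55,145,20],0],
    [[0,0,0],[70,190,20],0],
    [[0,0,0],[85,235,20],0],
    [[0,0,0],[100,270,20],0],
    [[0,0,0],[111,304,20],0],
  ],
)

```text
time: 12.2
tcp_pos: [0.7024, 0.0241, 0.2709]
tcp_rot: [-0.001, 0.234, 0.972, -0.001]
wrist_force: [0.3, 0.2, -1.4]
grip_width: 0.252
```

Request:
jog_arm(
  commands=[
    [[0,0,0],[0,0,0],0],
    [[0,0,0],[0,0,0],0],
  ],
)

```text
time: 12.4
tcp_pos: [0.7016, 0.0253, 0.2683]
tcp_rot: [-0.003, 0.233, 0.972, -0.001]
wrist_force: [-0.2, -1.1, -2.4]
grip_width: 0.251
```

Run:
```python
from h import *
go([703.5,21.5,174],62.9)
snap('wrist','w11.png');snap('scene','s11.png')
```

```text
turn [ 0.  -0.4 -0.1] shift [  2.  -4. -94.] yaw 153.0 -> 152.9 j6 0.4
```

View pics/w11.png

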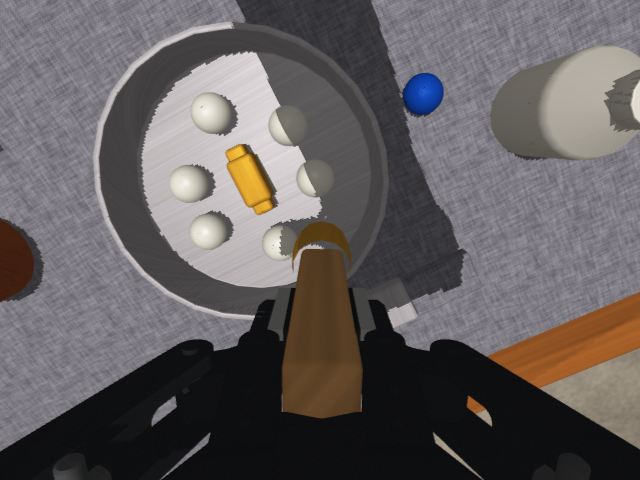

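View pics/s11.png

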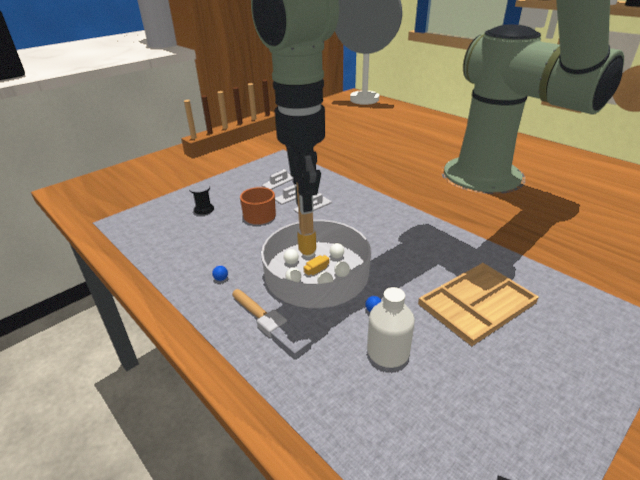

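Request:
jog_arm(
  commands=[
    [[0,-0.4,0],[2,-4,0],0],
    [[0,-0.4,0],[2,-4,-20],0],
    [[0,-0.4,0],[2,-4,-40],0],
    [[0,-0.4,0],[2,-4,-50],0],
    [[0,-0.4,0],[2,-4,-60],0],
    [[0,-0.4,0],[2,-4,-66],0],
    [[0,-0.4,0],[2,-4,-66],0],
  ],
)

```text
time: 13.2
tcp_pos: [0.7035, 0.019, 0.2028]
tcp_rot: [0.0, 0.235, 0.972, -0.0]
wrist_force: [0.3, -0.0, -1.6]
grip_width: 0.253
```

Run:
```python
from h import *
go([703.5,21.5,174],62.9)
snap('wrist','w12.png')
```

```text
turn [0.1 0.  0.1] shift [  0.   2. -29.] yaw 152.8 -> 152.9 j6 0.4
```

View pics/w12.png

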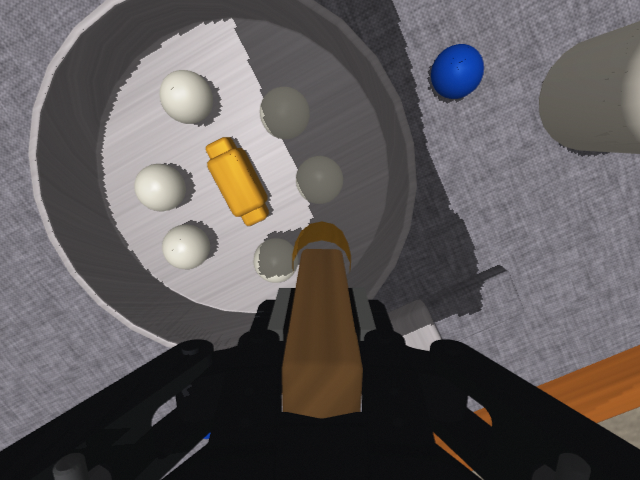

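Request:
jog_arm(
  commands=[
    [[0,0,0],[0,3,-8],0],
    [[0,0,0],[0,3,-14],0],
    [[0,0,0],[0,3,-20],0],
    [[0,0,0],[0,3,-25],0],
    [[0,0,0],[0,3,-29],0],
    [[0,0,0],[0,3,-29],0],
  ],
)

```text
time: 13.85
tcp_pos: [0.7034, 0.0222, 0.1736]
tcp_rot: [0.0, 0.235, 0.972, -0.0]
wrist_force: [0.1, -0.2, -2.5]
grip_width: 0.252
```

```bash
cat >> h.py <<'E'
def stir(step,n,R=60,z=173,C=(643.5,-14.5),calls=1):
    s=manip.sense();p=1000*np.array(s['tcp_pos']);a0=np.degrees(np.arctan2(p[1]-C[1],p[0]-C[0]))
    print('pos',p.round(1),'R',np.hypot(*(p[:2]-C)).round(1),'ang',a0.round(1),'F',np.round(s['wrist_force'],1))
    q=p.copy()
    for k in range(calls):
        rows=[]
        for i in range(1,n+1):
            a=np.radians(a0+step*(i+k*n));rows.append([[0,0,0],[round(C[0]+R*np.cos(a)-q[0]),round(C[1]+R*np.sin(a)-q[1]),round(z-q[2])],0])
        print(rows); t=rows[-1][1]; q=q+t
E
python3 - <<'E'
from h import *
go([703.5,21.5,174],62.9)
stir(10,7)
snap('wrist','w13.png')
E
```

```text
turn [ 0.1 -0.   0.1] shift [ 0. -1.  0.] yaw 152.8 -> 152.9 j6 0.4
pos [703.4  22.2 173.6] R 70.2 ang 31.5 F [ 0.1 -0.2 -2.5]
[[[0, 0, 0], [-15, 3, -1], 0], [[0, 0, 0], [-22, 10, -1], 0], [[0, 0, 0], [-31, 16, -1], 0], [[0, 0, 0], [-41, 20, -1], 0], [[0, 0, 0], [-51, 23, -1], 0], [[0, 0, 0], [-61, 23, -1], 0], [[0, 0, 0], [-72, 22, -1], 0]]
```

View pics/w13.png

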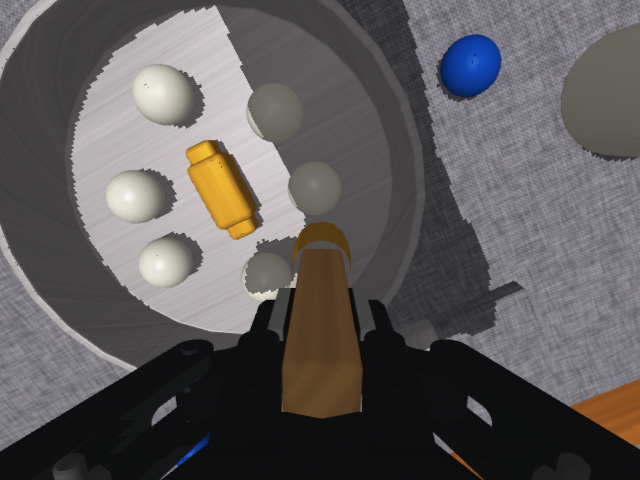

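The foot is down between two beads without resistance. I'll start the stir counter-clockwise.

Request:
jog_arm(
  commands=[
    [[0,0,0],[-9,5,-1],0],
    [[0,0,0],[-20,11,-1],0],
    [[0,0,0],[-31,16,-1],0],
    [[0,0,0],[-41,20,-1],0],
    [[0,0,0],[-51,23,-1],0],
    [[0,0,0],[-61,23,-1],0],
    [[0,0,0],[-72,22,-1],0],
  ],
)

```text
time: 14.6
tcp_pos: [0.6317, 0.0442, 0.1737]
tcp_rot: [0.001, 0.235, 0.972, -0.001]
wrist_force: [2.2, -1.4, -1.7]
grip_width: 0.254
```

Run:
```python
from h import *
stir(13,8,calls=2)
snap('wrist','w14.png')
```

```text
pos [631.7  44.2 173.7] R 59.8 ang 101.3 F [ 2.2 -1.4 -1.7]
[[[0, 0, 0], [-13, -4, -1], 0], [[0, 0, 0], [-25, -11, -1], 0], [[0, 0, 0], [-34, -20, -1], 0], [[0, 0, 0], [-42, -32, -1], 0], [[0, 0, 0], [-47, -44, -1], 0], [[0, 0, 0], [-48, -58, -1], 0], [[0, 0, 0], [-47, -71, -1], 0], [[0, 0, 0], [-42, -84, -1], 0]]
[[[0, 0, 0], [7, -12, 0], 0], [[0, 0, 0], [16, -22, 0], 0], [[0, 0, 0], [28, -29, 0], 0], [[0, 0, 0], [41, -33, 0], 0], [[0, 0, 0], [54, -35, 0], 0], [[0, 0, 0], [68, -33, 0], 0], [[0, 0, 0], [80, -28, 0], 0], [[0, 0, 0], [92, -21, 0], 0]]
```

View pics/w14.png

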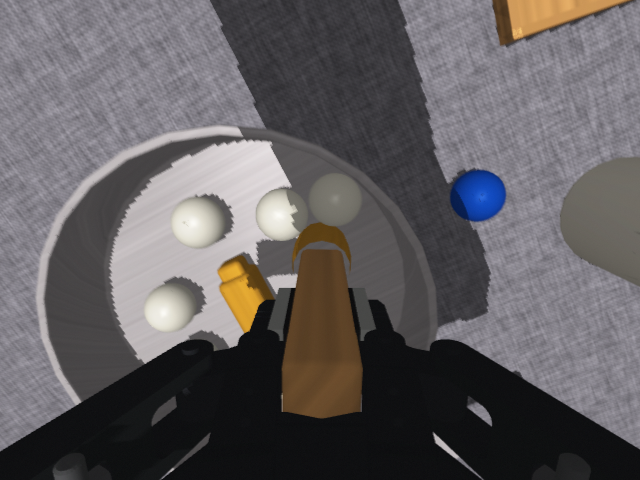

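Two beads are being pushed ahead of the foot and forces are low, so I'll continue.

Request:
jog_arm(
  commands=[
    [[0,0,0],[-13,-4,-1],0],
    [[0,0,0],[-25,-11,-1],0],
    [[0,0,0],[-34,-20,-1],0],
    [[0,0,0],[-42,-32,-1],0],
    [[0,0,0],[-47,-44,-1],0],
    [[0,0,0],[-48,-58,-1],0],
    [[0,0,0],[-47,-71,-1],0],
    [[0,0,0],[-42,-84,-1],0],
  ],
)

```text
time: 15.45
tcp_pos: [0.5878, -0.0411, 0.1723]
tcp_rot: [-0.0, 0.235, 0.972, -0.001]
wrist_force: [-0.1, 0.5, -1.9]
grip_width: 0.247
```

Run:
```python
from h import *
stir(13,8,calls=2)
snap('wrist','w15.png')
```

```text
pos [587.8 -41.1 172.3] R 61.8 ang -154.5 F [-0.1  0.5 -1.9]
[[[0, 0, 0], [9, -11, 1], 0], [[0, 0, 0], [18, -20, 1], 0], [[0, 0, 0], [30, -28, 1], 0], [[0, 0, 0], [43, -32, 1], 0], [[0, 0, 0], [56, -33, 1], 0], [[0, 0, 0], [70, -32, 1], 0], [[0, 0, 0], [83, -27, 1], 0], [[0, 0, 0], [94, -20, 1], 0]]
[[[0, 0, 0], [9, 10, 0], 0], [[0, 0, 0], [16, 22, 0], 0], [[0, 0, 0], [21, 35, 0], 0], [[0, 0, 0], [22, 48, 0], 0], [[0, 0, 0], [20, 62, 0], 0], [[0, 0, 0], [15, 74, 0], 0], [[0, 0, 0], [7, 86, 0], 0], [[0, 0, 0], [-3, 95, 0], 0]]
```

View pics/w15.png

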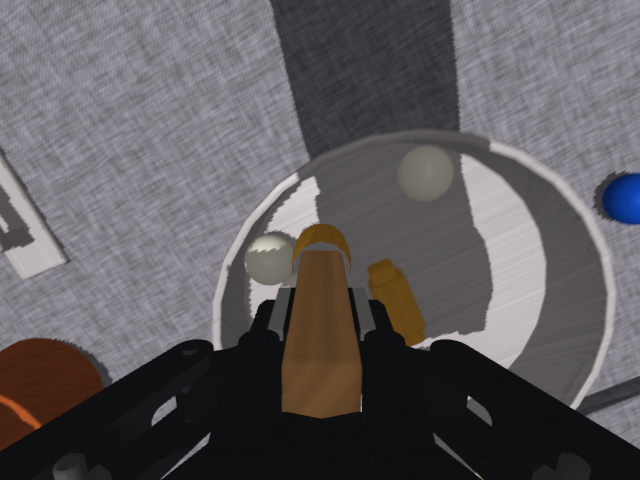

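Request:
jog_arm(
  commands=[
    [[0,0,0],[9,-11,1],0],
    [[0,0,0],[18,-20,1],0],
    [[0,0,0],[30,-28,1],0],
    [[0,0,0],[43,-32,1],0],
    [[0,0,0],[56,-33,1],0],
    [[0,0,0],[70,-32,1],0],
    [[0,0,0],[83,-27,1],0],
    [[0,0,0],[94,-20,1],0],
  ],
)

```text
time: 16.3
tcp_pos: [0.6833, -0.0632, 0.1727]
tcp_rot: [-0.0, 0.236, 0.972, -0.002]
wrist_force: [-4.6, 1.8, 0.9]
grip_width: 0.252
```

Run:
```python
from h import *
stir(13,8,calls=2)
snap('top','t16.png')
```

```text
pos [683.3 -63.2 172.7] R 62.9 ang -50.8 F [-4.6  1.8  0.9]
[[[0, 0, 0], [8, 12, 0], 0], [[0, 0, 0], [15, 24, 0], 0], [[0, 0, 0], [19, 37, 0], 0], [[0, 0, 0], [20, 50, 0], 0], [[0, 0, 0], [18, 64, 0], 0], [[0, 0, 0], [14, 76, 0], 0], [[0, 0, 0], [6, 88, 0], 0], [[0, 0, 0], [-4, 97, 0], 0]]
[[[0, 0, 0], [-12, 7, 0], 0], [[0, 0, 0], [-25, 11, 0], 0], [[0, 0, 0], [-38, 12, 0], 0], [[0, 0, 0], [-52, 10, 0], 0], [[0, 0, 0], [-64, 5, 0], 0], [[0, 0, 0], [-75, -3, 0], 0], [[0, 0, 0], [-85, -13, 0], 0], [[0, 0, 0], [-91, -25, 0], 0]]
```

View pics/t16.png

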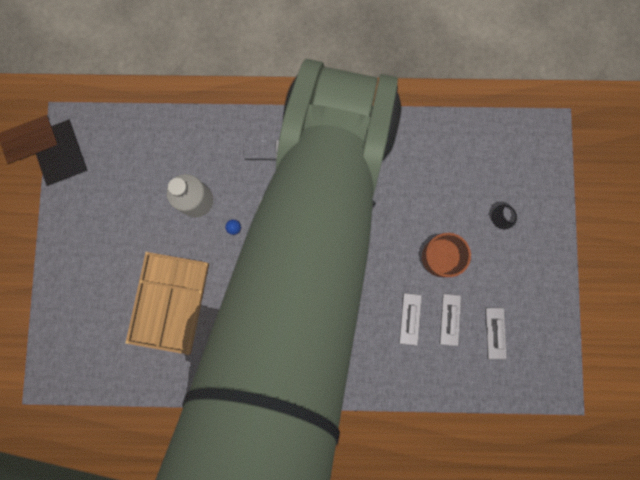

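Request:
jog_arm(
  commands=[
    [[0,0,0],[8,12,0],0],
    [[0,0,0],[15,24,0],0],
    [[0,0,0],[19,37,0],0],
    [[0,0,0],[20,50,0],0],
    [[0,0,0],[18,64,0],0],
    [[0,0,0],[14,76,0],0],
    [[0,0,0],[6,88,0],0],
    [[0,0,0],[-4,97,0],0],
  ],
)

```text
time: 17.15
tcp_pos: [0.6791, 0.0334, 0.1727]
tcp_rot: [0.0, 0.236, 0.972, -0.005]
wrist_force: [-3.2, -10.9, -1.6]
grip_width: 0.248
```

Run:
```python
from h import *
stir(13,8,calls=2)
snap('wrist','w17.png')
```

```text
pos [679.1  33.4 172.7] R 59.7 ang 53.3 F [ -3.2 -10.9  -1.6]
[[[0, 0, 0], [-12, 7, 0], 0], [[0, 0, 0], [-25, 11, 0], 0], [[0, 0, 0], [-38, 12, 0], 0], [[0, 0, 0], [-52, 10, 0], 0], [[0, 0, 0], [-64, 5, 0], 0], [[0, 0, 0], [-75, -3, 0], 0], [[0, 0, 0], [-84, -13, 0], 0], [[0, 0, 0], [-91, -25, 0], 0]]
[[[0, 0, 0], [-4, -13, 0], 0], [[0, 0, 0], [-5, -26, 0], 0], [[0, 0, 0], [-2, -40, 0], 0], [[0, 0, 0], [3, -52, 0], 0], [[0, 0, 0], [11, -63, 0], 0], [[0, 0, 0], [21, -72, 0], 0], [[0, 0, 0], [33, -79, 0], 0], [[0, 0, 0], [46, -82, 0], 0]]
```

View pics/w17.png

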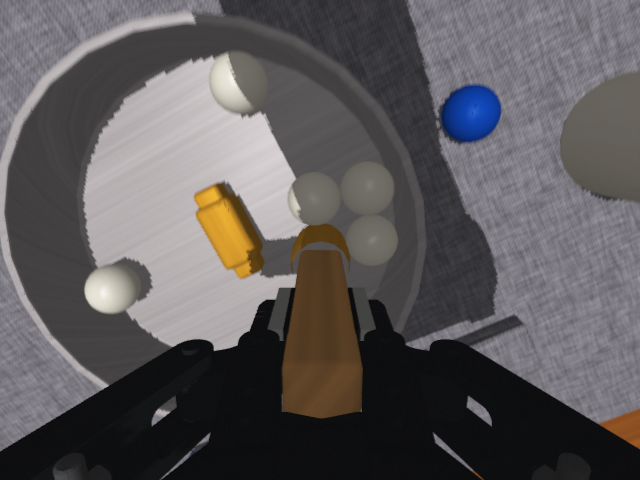

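A bead is wedging between the foot and the wall, at about 11 N. I'll narrow the radius to 54 mm.

Run:
```python
from h import *
stir(12,8,R=54,calls=1)
```

```text
pos [677.2  35.1 172.5] R 59.9 ang 55.8 F [-3.7 -2.2 -1.9]
[[[0, 0, 0], [-13, 0, 1], 0], [[0, 0, 0], [-24, 4, 1], 0], [[0, 0, 0], [-35, 4, 1], 0], [[0, 0, 0], [-47, 3, 1], 0], [[0, 0, 0], [-57, -1, 1], 0], [[0, 0, 0], [-67, -7, 1], 0], [[0, 0, 0], [-75, -15, 1], 0], [[0, 0, 0], [-81, -24, 1], 0]]
```

Request:
jog_arm(
  commands=[
    [[0,0,0],[-13,0,1],0],
    [[0,0,0],[-24,4,1],0],
    [[0,0,0],[-35,4,1],0],
    [[0,0,0],[-47,3,1],0],
    [[0,0,0],[-57,-1,1],0],
    [[0,0,0],[-67,-7,1],0],
    [[0,0,0],[-75,-15,1],0],
    [[0,0,0],[-81,-24,1],0],
  ],
)

```text
time: 18.0
tcp_pos: [0.5955, 0.0111, 0.1739]
tcp_rot: [-0.001, 0.235, 0.972, -0.004]
wrist_force: [-0.2, 0.2, -0.9]
grip_width: 0.249
```

Run:
```python
from h import *
stir(14,8,R=54,calls=3)
snap('wrist','w18.png')
```

```text
pos [595.5  11.1 173.9] R 54.4 ang 151.9 F [-0.2  0.2 -0.9]
[[[0, 0, 0], [-4, -12, -1], 0], [[0, 0, 0], [-6, -26, -1], 0], [[0, 0, 0], [-4, -39, -1], 0], [[0, 0, 0], [0, -51, -1], 0], [[0, 0, 0], [8, -62, -1], 0], [[0, 0, 0], [18, -70, -1], 0], [[0, 0, 0], [29, -76, -1], 0], [[0, 0, 0], [42, -79, -1], 0]]
[[[0, 0, 0], [13, 0, 0], 0], [[0, 0, 0], [26, 3, 0], 0], [[0, 0, 0], [38, 10, 0], 0], [[0, 0, 0], [47, 19, 0], 0], [[0, 0, 0], [54, 30, 0], 0], [[0, 0, 0], [59, 42, 0], 0], [[0, 0, 0], [60, 55, 0], 0], [[0, 0, 0], [58, 68, 0], 0]]
[[[0, 0, 0], [-5, 12, 0], 0], [[0, 0, 0], [-13, 23, 0], 0], [[0, 0, 0], [-23, 31, 0], 0], [[0, 0, 0], [-35, 37, 0], 0], [[0, 0, 0], [-48, 39, 0], 0], [[0, 0, 0], [-61, 39, 0], 0], [[0, 0, 0], [-74, 35, 0], 0], [[0, 0, 0], [-85, 28, 0], 0]]
```

View pics/w18.png

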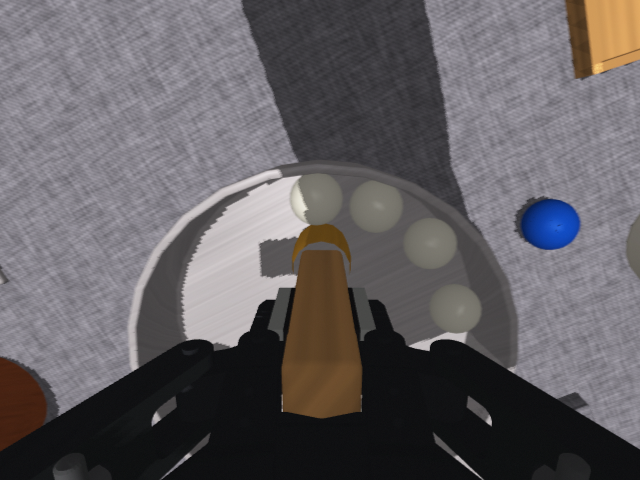

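Request:
jog_arm(
  commands=[
    [[0,0,0],[-4,-12,-1],0],
    [[0,0,0],[-6,-26,-1],0],
    [[0,0,0],[-4,-39,-1],0],
    [[0,0,0],[0,-51,-1],0],
    [[0,0,0],[8,-62,-1],0],
    [[0,0,0],[18,-70,-1],0],
    [[0,0,0],[29,-76,-1],0],
    [[0,0,0],[42,-79,-1],0],
  ],
)

```text
time: 18.85
tcp_pos: [0.638, -0.0708, 0.1726]
tcp_rot: [-0.001, 0.236, 0.972, -0.005]
wrist_force: [0.6, 1.0, -1.9]
grip_width: 0.248
```

Request:
jog_arm(
  commands=[
    [[0,0,0],[13,0,0],0],
    [[0,0,0],[26,3,0],0],
    [[0,0,0],[38,10,0],0],
    [[0,0,0],[47,19,0],0],
    [[0,0,0],[54,30,0],0],
    [[0,0,0],[59,42,0],0],
    [[0,0,0],[60,55,0],0],
    [[0,0,0],[58,68,0],0],
  ],
)

```text
time: 19.65
tcp_pos: [0.696, -0.0015, 0.1726]
tcp_rot: [-0.001, 0.236, 0.972, -0.005]
wrist_force: [0.7, 0.9, -1.3]
grip_width: 0.252
```

Run:
```python
from h import *
stir(14,8,R=54,calls=3)
snap('wrist','w19.png')
```

```text
pos [696.   -1.5 172.6] R 54.1 ang 13.9 F [ 0.7  0.9 -1.3]
[[[0, 0, 0], [-5, 12, 0], 0], [[0, 0, 0], [-12, 23, 0], 0], [[0, 0, 0], [-22, 32, 0], 0], [[0, 0, 0], [-34, 38, 0], 0], [[0, 0, 0], [-47, 41, 0], 0], [[0, 0, 0], [-60, 40, 0], 0], [[0, 0, 0], [-73, 37, 0], 0], [[0, 0, 0], [-84, 31, 0], 0]]
[[[0, 0, 0], [-10, -9, 0], 0], [[0, 0, 0], [-17, -20, 0], 0], [[0, 0, 0], [-21, -33, 0], 0], [[0, 0, 0], [-22, -46, 0], 0], [[0, 0, 0], [-20, -59, 0], 0], [[0, 0, 0], [-15, -71, 0], 0], [[0, 0, 0], [-7, -81, 0], 0], [[0, 0, 0], [3, -90, 0], 0]]
[[[0, 0, 0], [12, -5, 0], 0], [[0, 0, 0], [25, -8, 0], 0], [[0, 0, 0], [38, -7, 0], 0], [[0, 0, 0], [50, -3, 0], 0], [[0, 0, 0], [62, 3, 0], 0], [[0, 0, 0], [71, 13, 0], 0], [[0, 0, 0], [78, 24, 0], 0], [[0, 0, 0], [82, 37, 0], 0]]
```

View pics/w19.png

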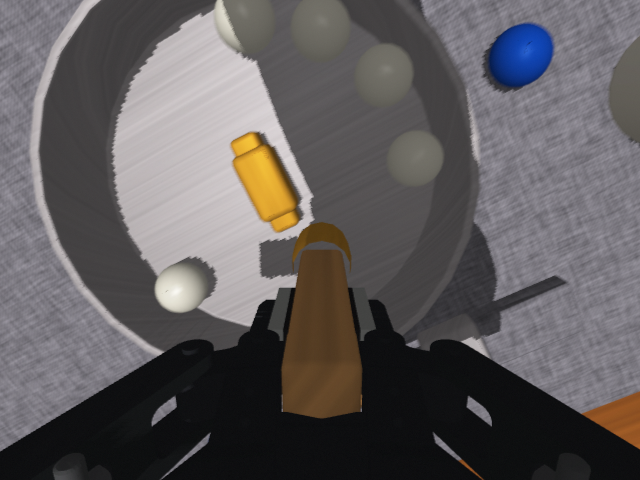

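Request:
jog_arm(
  commands=[
    [[0,0,0],[-5,12,0],0],
    [[0,0,0],[-12,23,0],0],
    [[0,0,0],[-22,32,0],0],
    [[0,0,0],[-34,38,0],0],
    [[0,0,0],[-47,41,0],0],
    [[0,0,0],[-60,40,0],0],
    [[0,0,0],[-73,37,0],0],
    [[0,0,0],[-84,31,0],0],
  ],
)

```text
time: 20.5
tcp_pos: [0.6097, 0.0327, 0.1728]
tcp_rot: [-0.002, 0.235, 0.972, -0.004]
wrist_force: [0.3, -1.0, -1.8]
grip_width: 0.253
```

Request:
jog_arm(
  commands=[
    [[0,0,0],[-10,-9,0],0],
    [[0,0,0],[-17,-20,0],0],
    [[0,0,0],[-21,-33,0],0],
    [[0,0,0],[-22,-46,0],0],
    [[0,0,0],[-20,-59,0],0],
    [[0,0,0],[-15,-71,0],0],
    [[0,0,0],[-7,-81,0],0],
    [[0,0,0],[3,-90,0],0],
  ],
)

```text
time: 21.3
tcp_pos: [0.613, -0.0585, 0.1724]
tcp_rot: [-0.003, 0.235, 0.972, -0.004]
wrist_force: [-0.5, -0.5, -1.7]
grip_width: 0.253
```

Request:
jog_arm(
  commands=[
    [[0,0,0],[12,-5,0],0],
    [[0,0,0],[25,-8,0],0],
    [[0,0,0],[38,-7,0],0],
    [[0,0,0],[50,-3,0],0],
    [[0,0,0],[62,3,0],0],
    [[0,0,0],[71,13,0],0],
    [[0,0,0],[78,24,0],0],
    [[0,0,0],[82,37,0],0],
  ],
)

```text
time: 22.1
tcp_pos: [0.6956, -0.0208, 0.172]
tcp_rot: [-0.003, 0.235, 0.972, -0.004]
wrist_force: [-0.0, 0.4, -2.1]
grip_width: 0.249
```

Run:
```python
from h import *
stir(14,8,R=55,calls=2)
snap('wrist','w20.png')
```

```text
pos [695.6 -20.8 172. ] R 52.4 ang -6.9 F [-0.   0.4 -2.1]
[[[0, 0, 0], [3, 13, 1], 0], [[0, 0, 0], [-1, 26, 1], 0], [[0, 0, 0], [-7, 38, 1], 0], [[0, 0, 0], [-16, 48, 1], 0], [[0, 0, 0], [-27, 55, 1], 0], [[0, 0, 0], [-40, 60, 1], 0], [[0, 0, 0], [-53, 61, 1], 0], [[0, 0, 0], [-66, 59, 1], 0]]
[[[0, 0, 0], [-13, -5, 0], 0], [[0, 0, 0], [-24, -13, 0], 0], [[0, 0, 0], [-32, -23, 0], 0], [[0, 0, 0], [-38, -35, 0], 0], [[0, 0, 0], [-41, -48, 0], 0], [[0, 0, 0], [-40, -61, 0], 0], [[0, 0, 0], [-37, -74, 0], 0], [[0, 0, 0], [-30, -86, 0], 0]]
```

View pics/w20.png

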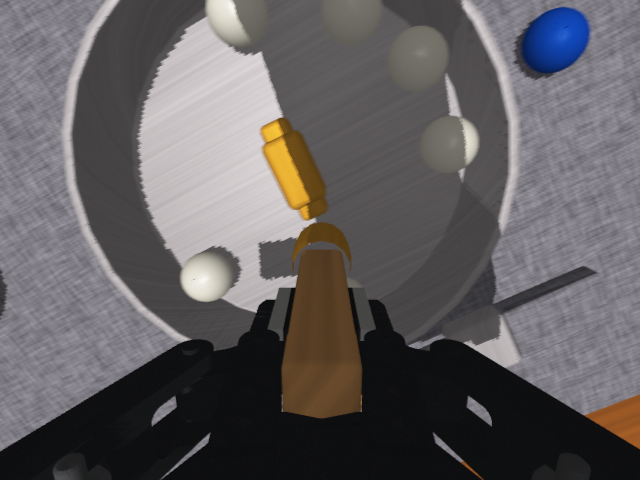

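Run:
```python
from h import *
stir(14,8,R=57,z=173,calls=3)
```

```text
pos [695.7 -18.1 172.1] R 52.4 ang -4.0 F [ 0.5  2.3 -1.2]
[[[0, 0, 0], [4, 14, 1], 0], [[0, 0, 0], [0, 27, 1], 0], [[0, 0, 0], [-7, 39, 1], 0], [[0, 0, 0], [-17, 49, 1], 0], [[0, 0, 0], [-29, 56, 1], 0], [[0, 0, 0], [-42, 60, 1], 0], [[0, 0, 0], [-56, 60, 1], 0], [[0, 0, 0], [-70, 58, 1], 0]]
[[[0, 0, 0], [-12, -6, 0], 0], [[0, 0, 0], [-23, -15, 0], 0], [[0, 0, 0], [-32, -26, 0], 0], [[0, 0, 0], [-37, -39, 0], 0], [[0, 0, 0], [-39, -52, 0], 0], [[0, 0, 0], [-38, -66, 0], 0], [[0, 0, 0], [-33, -79, 0], 0], [[0, 0, 0], [-26, -91, 0], 0]]
[[[0, 0, 0], [10, -10, 0], 0], [[0, 0, 0], [22, -16, 0], 0], [[0, 0, 0], [36, -20, 0], 0], [[0, 0, 0], [50, -20, 0], 0], [[0, 0, 0], [63, -17, 0], 0], [[0, 0, 0], [76, -11, 0], 0], [[0, 0, 0], [86, -1, 0], 0], [[0, 0, 0], [94, 10, 0], 0]]
```

Request:
jog_arm(
  commands=[
    [[0,0,0],[4,14,1],0],
    [[0,0,0],[0,27,1],0],
    [[0,0,0],[-7,39,1],0],
    [[0,0,0],[-17,49,1],0],
    [[0,0,0],[-29,56,1],0],
    [[0,0,0],[-42,60,1],0],
    [[0,0,0],[-56,60,1],0],
    [[0,0,0],[-70,58,1],0],
  ],
)

```text
time: 22.95
tcp_pos: [0.6242, 0.0409, 0.1733]
tcp_rot: [-0.003, 0.233, 0.972, -0.003]
wrist_force: [-0.0, -1.1, -1.1]
grip_width: 0.245
```

Request:
jog_arm(
  commands=[
    [[0,0,0],[-12,-6,0],0],
    [[0,0,0],[-23,-15,0],0],
    [[0,0,0],[-32,-26,0],0],
    [[0,0,0],[-37,-39,0],0],
    [[0,0,0],[-39,-52,0],0],
    [[0,0,0],[-38,-66,0],0],
    [[0,0,0],[-33,-79,0],0],
    [[0,0,0],[-26,-91,0],0],
  ],
)

```text
time: 23.75
tcp_pos: [0.5987, -0.051, 0.1731]
tcp_rot: [-0.003, 0.233, 0.972, -0.003]
wrist_force: [1.7, 6.9, -1.9]
grip_width: 0.249
```

Request:
jog_arm(
  commands=[
    [[0,0,0],[10,-10,0],0],
    [[0,0,0],[22,-16,0],0],
    [[0,0,0],[36,-20,0],0],
    [[0,0,0],[50,-20,0],0],
    [[0,0,0],[63,-17,0],0],
    [[0,0,0],[76,-11,0],0],
    [[0,0,0],[86,-1,0],0],
    [[0,0,0],[94,10,0],0],
  ],
)

```text
time: 24.55
tcp_pos: [0.6933, -0.0415, 0.1722]
tcp_rot: [-0.004, 0.234, 0.972, -0.003]
wrist_force: [0.3, 0.3, -2.1]
grip_width: 0.251
```

Run:
```python
from h import *
stir(14,8,R=57,z=173,calls=1)
snap('wrist','w21.png')
```

```text
pos [693.3 -41.5 172.2] R 56.6 ang -28.4 F [ 0.3  0.3 -2.1]
[[[0, 0, 0], [5, 13, 1], 0], [[0, 0, 0], [7, 27, 1], 0], [[0, 0, 0], [6, 40, 1], 0], [[0, 0, 0], [1, 53, 1], 0], [[0, 0, 0], [-7, 65, 1], 0], [[0, 0, 0], [-18, 74, 1], 0], [[0, 0, 0], [-30, 80, 1], 0], [[0, 0, 0], [-43, 84, 1], 0]]
```

View pics/w21.png

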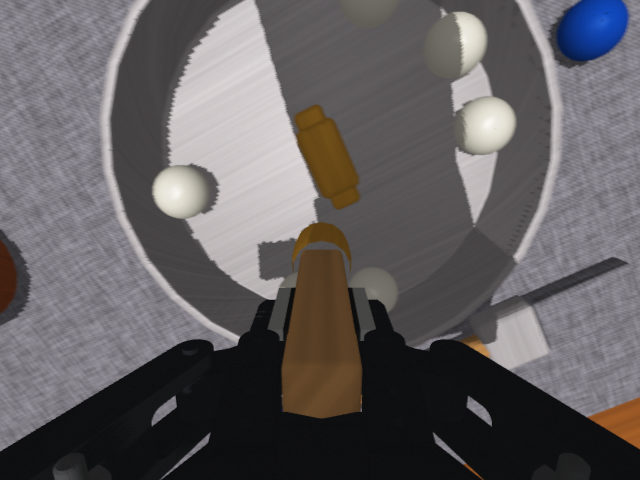

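The stir is about 3.8 turns, and all the beads and the toggle are still in the bowl. I'll lift out and return the dolly.

Request:
jog_arm(
  commands=[
    [[0,0,0],[-3,1,20],0],
    [[0,0,0],[-5,2,60],0],
    [[0,0,0],[-10,3,95],0],
    [[0,0,0],[-15,3,100],0],
    [[0,0,0],[-30,-40,102],0],
    [[0,0,0],[-50,-85,102],0],
    [[0,0,0],[-70,-130,102],0],
    [[0,0,0],[-90,-170,102],0],
  ],
)

```text
time: 25.4
tcp_pos: [0.6031, -0.2113, 0.2735]
tcp_rot: [-0.003, 0.233, 0.973, -0.002]
wrist_force: [0.7, -0.0, -0.8]
grip_width: 0.252
```

Run:
```python
from h import *
go([592.9,-278,265],62.9)
```

```text
turn [ 0.1 -0.4 -0.2] shift [-10. -67.  -9.] yaw 153.1 -> 152.9 j6 0.02
```

Request:
jog_arm(
  commands=[
    [[0,-0.4,0],[-5,-35,-9],0],
    [[0,-0.4,0],[-10,-67,-9],0],
    [[0,-0.4,0],[-10,-67,-9],0],
    [[0,-0.4,0],[-10,-67,-9],0],
  ],
)

```text
time: 25.8
tcp_pos: [0.5924, -0.2791, 0.2635]
tcp_rot: [-0.001, 0.234, 0.972, -0.001]
wrist_force: [0.5, -0.2, -1.8]
grip_width: 0.247
```

Run:
```python
from h import *
go([592.9,-278,172],62.9)
snap('wrist','w22.png');snap('top','t22.png')
import cv2
a=cv2.imread('pics/w22.png')[120:420,200:440];b=cv2.imread('pics/t22.png')[180:360,390:530];d=cv2.imread('pics/t22.png')[160:300,240:390]
cv2.imwrite('pics/c22.png',np.hstack([cv2.resize(a,(300,375)),cv2.resize(b,(292,375))]))
```

```text
turn [ 0.1 -0.1 -0.1] shift [  1.   1. -91.] yaw 153.0 -> 152.9 j6 -0.08
```

View pics/c22.png

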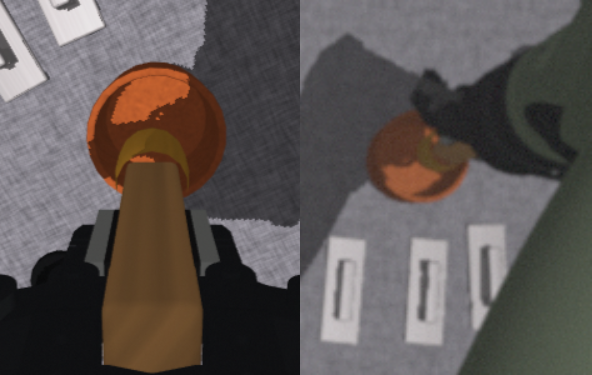

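View pics/t22.png

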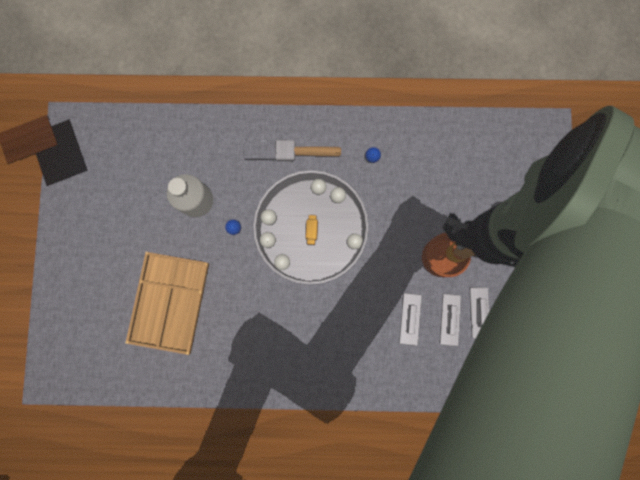

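The third plate has been knocked to about (480,310). All six beads and the toggle are in the bowl. Lowering the dolly.

Request:
jog_arm(
  commands=[
    [[0,0,0],[1,1,-40],0],
    [[0,0,0],[1,1,-70],0],
    [[0,0,0],[1,1,-85],0],
    [[0,0,0],[1,1,-91],0],
    [[0,0,0],[1,1,-92],0],
    [[0,0,0],[1,1,-92],0],
  ],
)

```text
time: 26.5
tcp_pos: [0.5948, -0.2762, 0.1729]
tcp_rot: [0.0, 0.232, 0.973, -0.001]
wrist_force: [-0.0, 0.6, -1.6]
grip_width: 0.25
```

Request:
jog_arm(
  commands=[
    [[0,0,0],[0,0,0],0.4],
    [[0,0,0],[0,0,0],0.6],
    [[0,0,0],[0,0,0],1],
    [[0,0,0],[0,0,0],1],
    [[0,0,0],[0,0,0],1],
    [[0,0,0],[0,0,0],1],
  ],
)

```text
time: 27.1
tcp_pos: [0.5947, -0.2762, 0.173]
tcp_rot: [0.0, 0.232, 0.973, -0.001]
wrist_force: [-0.5, -1.0, -0.3]
grip_width: 1.001
```

Request:
jog_arm(
  commands=[
    [[0,0,0],[0,0,30],1],
    [[0,0,0],[0,0,70],1],
    [[0,0,0],[0,0,110],1],
    [[0,0,0],[0,0,130],1],
    [[0,0,0],[0,0,130],1],
    [[0,0,0],[0,0,130],1],
  ],
)

```text
time: 27.7
tcp_pos: [0.5947, -0.2763, 0.3027]
tcp_rot: [0.0, 0.232, 0.973, -0.001]
wrist_force: [-0.8, 0.2, -1.3]
grip_width: 1.0
```

Run:
```python
from h import *
s=manip.sense();print(s['tcp_pos'])
snap('wrist','w23.png')
```

```text
[ 0.59467399 -0.27625114  0.30266807]
```

View pics/w23.png

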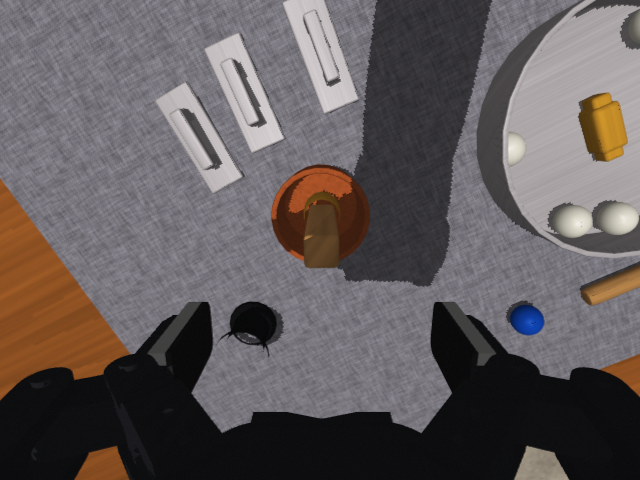

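The dolly stands in the pot at (321,220), released. Next the plates. I'll move so that all three are in view.

Request:
jog_arm(
  commands=[
    [[0,0,12],[-40,-10,10],1],
    [[0,0,24],[-85,-15,10],1],
    [[0,0,24],[-100,-20,10],1],
    [[0,0,24],[-100,-20,10],1],
    [[0,0,24],[-100,-20,10],1],
    [[0,0,24],[-100,-20,10],1],
  ],
)

```text
time: 28.35
tcp_pos: [0.4949, -0.2958, 0.3107]
tcp_rot: [-0.001, 0.025, 1.0, -0.001]
wrist_force: [-0.3, -0.2, -0.0]
grip_width: 1.004
```

```bash
cat >> h.py <<'E'
def plates(name='wp.png',thr=130):
    s,c=snap('wrist',name);im=c['image'];hsv=cv2.cvtColor(im,cv2.COLOR_RGB2HSV)
    m=((hsv[...,1]<25)&(hsv[...,2]>thr)).astype(np.uint8);m=cv2.morphologyEx(m,cv2.MORPH_OPEN,np.ones((5,5)));m=cv2.morphologyEx(m,cv2.MORPH_CLOSE,np.ones((9,9)))
    m[300:]=0
    for ct in cv2.findContours(m,0,cv2.CHAIN_APPROX_NONE)[0]:
        if cv2.contourArea(ct)<1500: continue
        w=p2w(c,ct[:,0],.006,s)[:,:2]*1000
        r=cv2.minAreaRect(w.astype(np.float32));b=cv2.boxPoints(r);e=[b[1]-b[0],b[2]-b[1]];L=max(e,key=np.linalg.norm)
        print('px',ct[:,0].mean(0).round(),'xy',np.round(r[0],1),'size',np.round(sorted(r[1]),1),'ang',round(float(np.degrees(np.arctan2(L[1],L[0]))%180),1))
E
python3 - <<'E'
from h import *
plates('w24.png');go([500,-300,300],86)
E
```

```text
px [596. 278.] xy [581.9 -10. ] size [ 63.2 121.3] ang 87.1
px [264. 189.] xy [ 484.7 -358.6] size [ 55.5 121. ] ang 173.3
px [332. 165.] xy [ 466.3 -282.8] size [64.6 91.8] ang 167.9
turn [ 0.1 -0.1 -1.2] shift [  5.  -4. -11.] yaw 177.2 -> 176.0 j6 -0.62
```

View pics/w24.png

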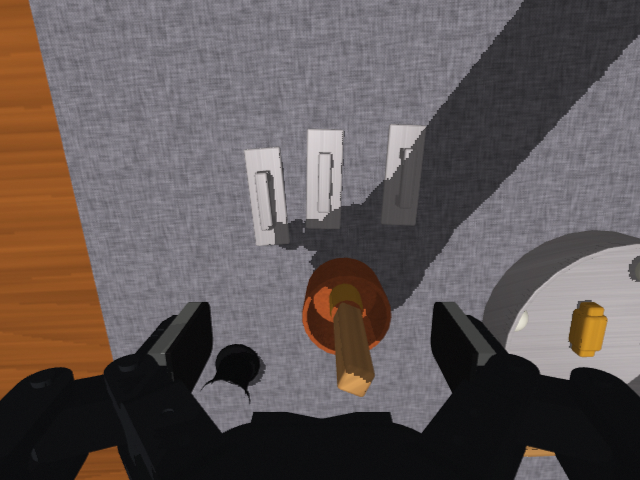

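```bash
cat >> h.py <<'E'
def corners(c,s,P,z=.006):
    for n,p in P.items():
        w=p2w(c,p,z,s)[:,:2]*1000; ce=w.mean(0)
        r=cv2.minAreaRect(w.astype(np.float32));b=cv2.boxPoints(r);e=[b[1]-b[0],b[2]-b[1]];L=max(e,key=np.linalg.norm)
        print(n,'xy',ce.round(1),'size',np.round(sorted(r[1]),1),'ang',round(float(np.degrees(np.arctan2(L[1],L[0]))%180),1))
E
python3 - <<'E'
from h import *
s,c=snap('wrist','w25.png')
corners(c,s,dict(A=[(389,125),(425,127),(415,224),(382,222)],B=[(307,129),(343,130),(340,229),(305,228)],C=[(244,150),(278,147),(289,243),(256,245)]))
E
```

```text
A xy [ 469.1 -212.7] size [35.  97.3] ang 175.4
B xy [ 469.8 -292. ] size [36.6 99.1] ang 175.5
C xy [ 484.2 -350.7] size [35.  98.6] ang 2.0
```

Run:
```python
from h import *
go([469.2,-212.7,85],85.4)
```

```text
turn [ 0.1 -0.1 -1.8] shift [ -26.   83. -226.] yaw 177.2 -> 175.4 j6 -0.62
```

Request:
jog_arm(
  commands=[
    [[0,0,-1.8],[-13,40,-40],0.6],
    [[0,0,-1.8],[-26,83,-80],0.5],
    [[0,0,-1.8],[-26,83,-120],0.5],
    [[0,0,-1.8],[-26,83,-130],0.5],
    [[0,0,-1.8],[-26,83,-130],0.5],
    [[0,0,-1.8],[-26,83,-130],0.5],
  ],
)

```text
time: 29.05
tcp_pos: [0.47, -0.2129, 0.1813]
tcp_rot: [-0.0, 0.04, 0.999, -0.001]
wrist_force: [-0.6, -0.2, 0.3]
grip_width: 0.501
```

Run:
```python
from h import *
go([469.2,-212.7,85],85.4)
s,c=snap('wrist','w26.png')
```

```text
turn [ 0.1 -0.   0. ] shift [ -1.   0. -96.] yaw 175.4 -> 175.4 j6 -0.49
```

View pics/w26.png

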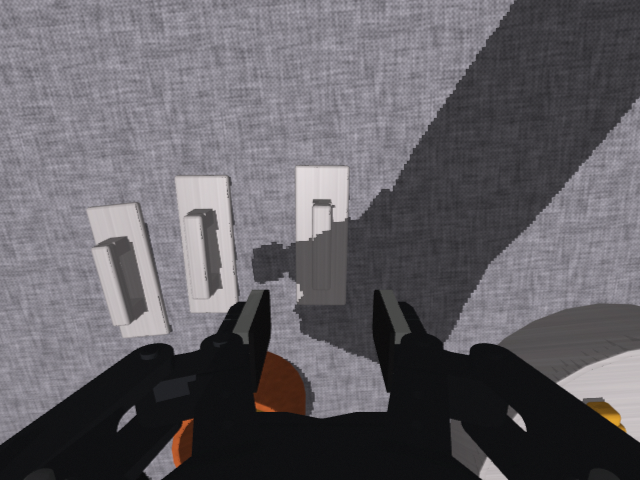

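Request:
jog_arm(
  commands=[
    [[0,0,0],[-1,0,-40],0.5],
    [[0,0,0],[-1,0,-75],0.5],
    [[0,0,0],[-1,0,-92],0.4],
    [[0,0,0],[-1,0,-96],0.3],
    [[0,0,0],[-1,0,-96],0.1],
    [[0,0,0],[-1,0,-96],0],
    [[0,0,0],[-1,0,-96],0],
    [[0,0,0],[-1,0,-96],0],
  ],
)

```text
time: 29.9
tcp_pos: [0.47, -0.2138, 0.087]
tcp_rot: [0.001, 0.04, 0.999, -0.002]
wrist_force: [0.2, 0.1, -1.6]
grip_width: 0.123
```

Request:
jog_arm(
  commands=[
    [[0,0,0],[0,0,0],0],
    [[0,0,0],[0,0,0],0],
    [[0,0,0],[0,0,30],0],
    [[0,0,0],[0,0,70],0],
    [[0,0,0],[0,0,110],0],
    [[0,0,0],[0,0,120],0],
    [[0,0,0],[0,0,120],0],
  ],
)

```text
time: 30.6
tcp_pos: [0.471, -0.2144, 0.2088]
tcp_rot: [0.003, 0.04, 0.999, -0.003]
wrist_force: [0.3, -0.4, -1.2]
grip_width: 0.119
```

Run:
```python
from h import *
s,c=snap('wrist','w27.png')
# tray slots
ce=np.array([494.3,269.6]);a=np.radians(-9.1);ux=np.array([np.cos(a),np.sin(a)]);uy=np.array([-np.sin(a),np.cos(a)])
print('slotR(y-)',ce-28.5*ux-30.5*uy,'slotL(y+)',ce-28.5*ux+30.5*uy,'slot3',ce+60.5*ux)
s,c=snap('top','t27.png')
b=cv2.imread('pics/t27.png');cv2.imwrite('pics/t27z.png',cv2.resize(b[240:365,110:225],None,fx=4.8,fy=4.8,interpolation=cv2.INTER_CUBIC))
```

```text
slotR(y-) [461.33488546 243.99138381] slotL(y+) [470.98252756 304.22362602] slot3 [554.03853531 260.03143693]
```

View pics/w27.png

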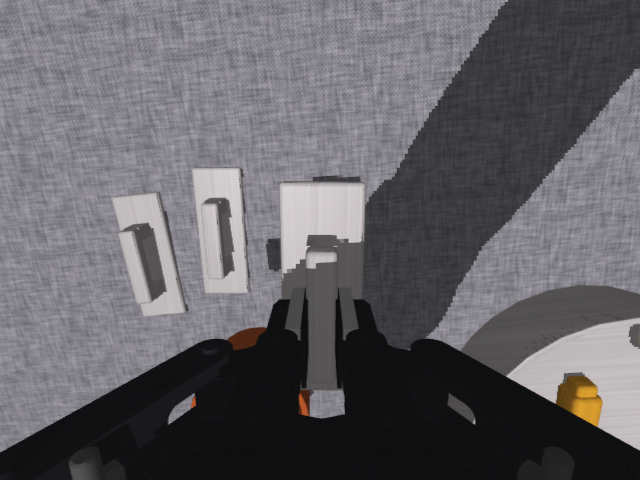

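View pics/t27z.png

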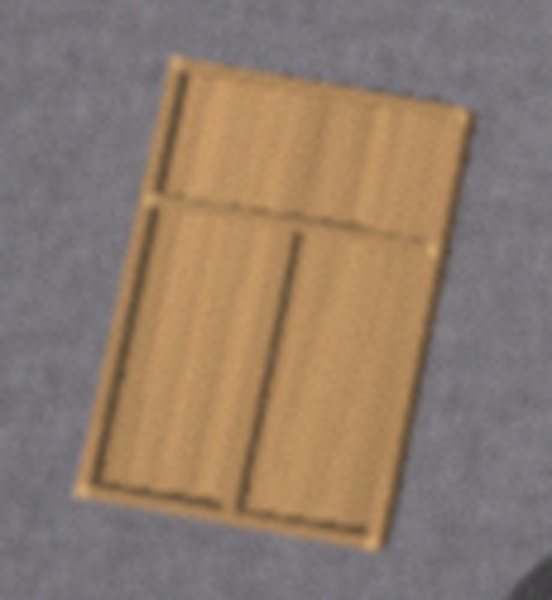

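Run:
```python
from h import *
s,c=snap('top','t28.png')
P=np.array([(173,58),(472,110),(382,549),(76,494)])/4.8+[110,240]
corners(c,None,dict(tray=P),.017)
w=p2w(c,P,.017)[:,:2]*1000;print(w.round(1))
```

```text
tray xy [493.7 268.9] size [128.1 182.2] ang 170.9
[[593.5 317.6]
 [573.6 191.4]
 [394.  220.1]
 [413.9 346.6]]
```

Request:
jog_arm(
  commands=[
    [[0,0,-1],[0,45,0],0],
    [[0,0,-2],[0,90,0],0],
    [[0,0,-3],[0,135,0],0],
    [[0,0,-4.5],[0,180,0],0],
    [[0,0,-4.5],[0,225,0],0],
    [[0,0,-4.5],[0,270,0],0],
    [[0,0,-4.5],[0,315,0],0],
    [[0,0,-4.5],[0,360,0],0],
  ],
)

```text
time: 31.55
tcp_pos: [0.4676, 0.1484, 0.2035]
tcp_rot: [-0.002, 0.08, 0.997, -0.002]
wrist_force: [0.8, -0.8, -2.3]
grip_width: 0.119
```

Request:
jog_arm(
  commands=[
    [[0,0,0],[0,60,0],0],
    [[0,0,0],[0,110,0],0],
    [[0,0,0],[0,150,0],0],
    [[0,0,0],[0,170,0],0],
    [[0,0,0],[0,170,0],0],
    [[0,0,0],[0,170,0],0],
  ],
)

```text
time: 32.15
tcp_pos: [0.4664, 0.3181, 0.2014]
tcp_rot: [-0.003, 0.079, 0.997, -0.003]
wrist_force: [0.1, -0.6, -0.5]
grip_width: 0.125
```

Run:
```python
from h import *
go([471,303.8,130],80.9)
s,c=snap('wrist','w29.png')
```

```text
turn [ 0.3 -0.4 -0. ] shift [  5. -14. -71.] yaw 170.9 -> 170.9 j6 0.63
```

View pics/w29.png

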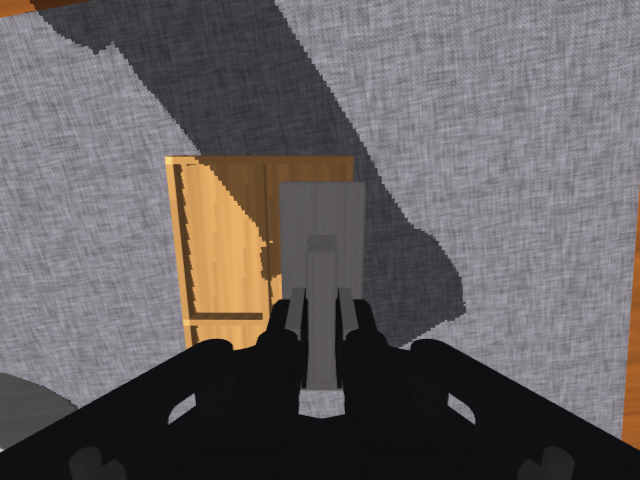

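Request:
jog_arm(
  commands=[
    [[0.3,-0.4,0],[5,-14,0],0],
    [[0.3,-0.4,0],[5,-14,-30],0],
    [[0.3,-0.4,0],[5,-14,-60],0],
    [[0.3,-0.4,0],[5,-14,-72],0],
    [[0.3,-0.4,0],[5,-14,-72],0],
    [[0.3,-0.4,0],[5,-14,-72],0],
  ],
)

```text
time: 32.8
tcp_pos: [0.4723, 0.3028, 0.1305]
tcp_rot: [0.0, 0.08, 0.997, 0.0]
wrist_force: [1.0, 0.2, -0.1]
grip_width: 0.119
```

Run:
```python
from h import *
go([471,303.8,93],80.9)
s,c=snap('wrist','w30.png')
```

```text
turn [-0.   0.   0.1] shift [ -1.   1. -37.] yaw 170.8 -> 170.9 j6 0.6
```

View pics/w30.png

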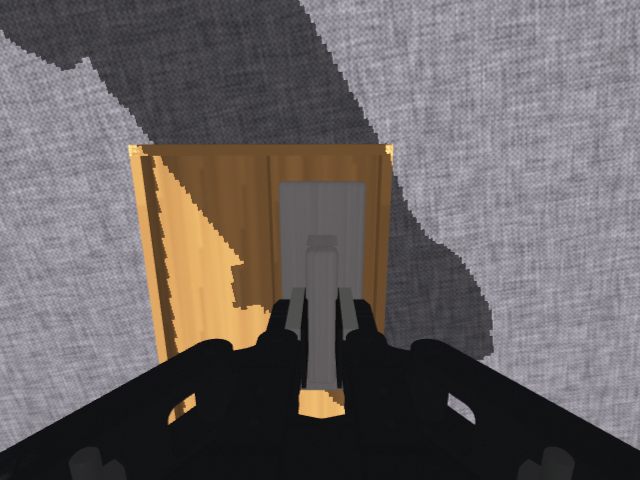

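The plate is centred over the left compartment (columns 270 to 378). Lower and release.

Request:
jog_arm(
  commands=[
    [[0,0,0],[-1,1,-20],0],
    [[0,0,0],[-1,1,-32],0],
    [[0,0,0],[-1,1,-37],0],
    [[0,0,0],[-1,1,-37],0],
    [[0,0,0],[-1,1,-37],0.3],
    [[0,0,0],[-1,1,-37],0.3],
    [[0,0,0],[-1,1,-37],0.3],
    [[0,0,0],[-1,1,-37],0.3],
  ],
)

```text
time: 33.65
tcp_pos: [0.4719, 0.3044, 0.0945]
tcp_rot: [0.001, 0.08, 0.997, 0.001]
wrist_force: [0.8, 0.4, -0.3]
grip_width: 0.3
```

Request:
jog_arm(
  commands=[
    [[0,0,0],[0,0,20],0.3],
    [[0,0,0],[0,0,60],0.3],
    [[0,0,0],[0,0,100],0.5],
    [[0,0,0],[0,0,130],0.5],
    [[0,0,0],[0,-40,170],0.5],
    [[0,0,0],[0,-90,180],0.5],
    [[0,0,0],[0,-100,180],0.5],
    [[0,0,0],[0,-100,180],0.5],
  ],
)

```text
time: 34.45
tcp_pos: [0.4723, 0.2026, 0.2757]
tcp_rot: [0.002, 0.082, 0.997, 0.001]
wrist_force: [-0.3, 0.2, -0.4]
grip_width: 0.498
```

Run:
```python
from h import *
go([469.5,-292,200],85.5)
s,c=snap('wrist','w31.png')
```

```text
turn [-0.1  0.3  4.9] shift [  -3. -495.  -76.] yaw 170.6 -> 175.5 j6 0.43
```

View pics/w31.png

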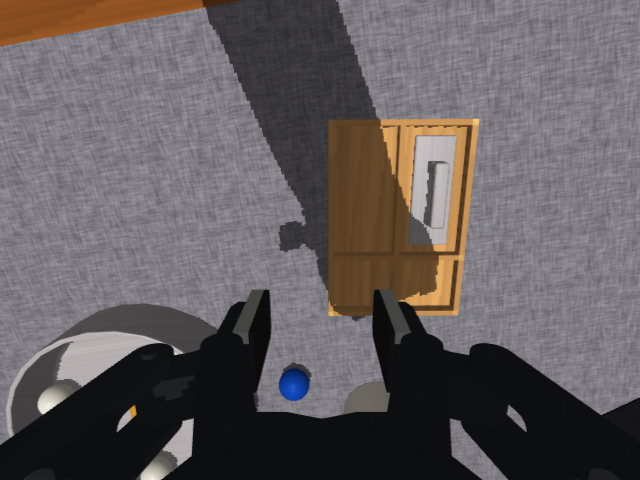

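Run:
```python
from h import *
s,c=snap('wrist','w32.png')
corners(c,s,dict(A=[(414,135),(457,136),(446,245),(408,243)]),.011)
corners(c,s,dict(tray=[(329,119),(479,119),(459,316),(330,316)]),.017)
```

```text
A xy [469.8 306.2] size [37.5 99.8] ang 170.5
tray xy [494.  273.1] size [126.8 185.4] ang 171.3
```

Request:
jog_arm(
  commands=[
    [[0,0,1],[0,-45,-5],0.5],
    [[0,0,2],[0,-90,-10],0.5],
    [[0,0,3],[0,-135,-10],0.5],
    [[0,0,4],[0,-180,-10],0.5],
    [[0,0,4.9],[0,-225,-10],0.5],
    [[0,0,4.9],[0,-270,-10],0.5],
    [[0,0,4.9],[0,-315,-10],0.5],
    [[0,0,4.9],[0,-360,-10],0.5],
  ],
)

```text
time: 35.35
tcp_pos: [0.4724, -0.1563, 0.2642]
tcp_rot: [0.001, 0.037, 0.999, 0.002]
wrist_force: [0.5, 0.3, -0.2]
grip_width: 0.499
```

Request:
jog_arm(
  commands=[
    [[0,0,0],[0,-45,0],0.5],
    [[0,0,0],[0,-90,0],0.5],
    [[0,0,0],[0,-110,0],0.5],
    [[0,0,0],[0,-110,0],0.5],
    [[0,0,0],[0,-110,0],0.5],
  ],
)

```text
time: 35.85
tcp_pos: [0.4727, -0.2654, 0.2633]
tcp_rot: [0.001, 0.036, 0.999, 0.002]
wrist_force: [0.4, 0.3, -0.5]
grip_width: 0.497
```

Run:
```python
from h import *
go([469.5,-292,85],85.5)
s,c=snap('wrist','w33.png')
```

```text
turn [-0.3  0.1 -0.3] shift [  -3.  -27. -178.] yaw 175.8 -> 175.5 j6 -0.58
```

View pics/w33.png

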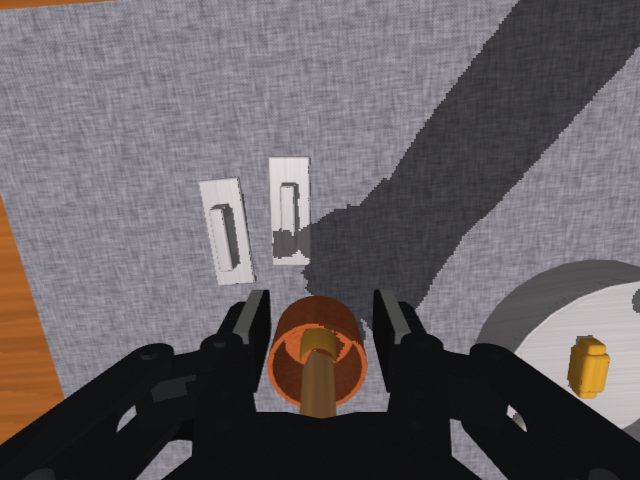

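Plate A is within 2 mm of its slot centre. Plate B is at (290,210), undisturbed.

Run:
```python
from h import *
s,c=snap('wrist','w34.png')
corners(c,s,dict(B=[(269,157),(310,157),(309,264),(271,264)],C=[(200,182),(238,178),(255,281),(218,285)]))
```

```text
B xy [ 468.9 -291.4] size [35.6 98.7] ang 174.8
C xy [ 484.1 -349.5] size [35.6 98. ] ang 1.8
```

Request:
jog_arm(
  commands=[
    [[-0.3,0,-0.3],[-3,-27,-20],0.5],
    [[-0.3,0,-0.3],[-3,-27,-60],0.5],
    [[-0.3,0,-0.3],[-3,-27,-90],0.5],
    [[-0.3,0,-0.3],[-3,-27,-100],0.5],
    [[-0.3,0,-0.3],[-3,-27,-100],0.5],
  ],
)

```text
time: 36.45
tcp_pos: [0.4692, -0.2899, 0.1626]
tcp_rot: [-0.0, 0.038, 0.999, 0.001]
wrist_force: [-0.4, -0.1, 0.3]
grip_width: 0.498
```

Run:
```python
from h import *
go([469.5,-292,86],85.5)
s,c=snap('wrist','w35.png')
```

```text
turn [-0.1 -0.  -0.2] shift [  0.  -2. -77.] yaw 175.7 -> 175.5 j6 -0.61
```

View pics/w35.png

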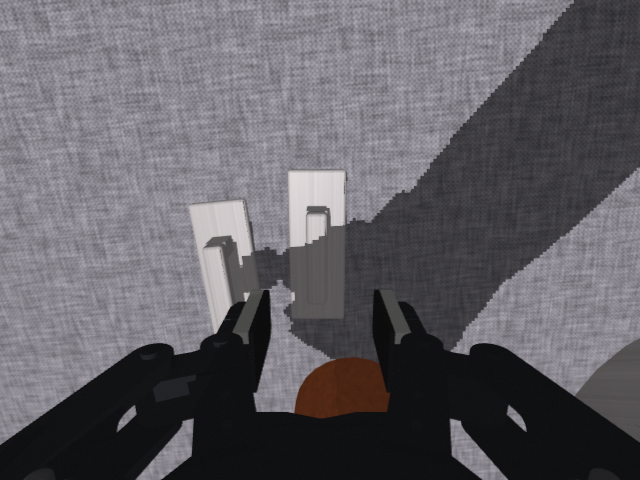

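Request:
jog_arm(
  commands=[
    [[0,0,-0.2],[0,-2,-20],0.35],
    [[0,0,-0.2],[0,-2,-40],0.35],
    [[0,0,-0.2],[0,-2,-65],0.35],
    [[0,0,-0.2],[0,-2,-77],0.35],
    [[0,0,-0.2],[0,-2,-77],0.2],
    [[0,0,-0.2],[0,-2,-77],0],
    [[0,0,-0.2],[0,-2,-77],0],
    [[0,0,-0.2],[0,-2,-77],0],
  ],
)

```text
time: 37.3
tcp_pos: [0.4705, -0.2931, 0.0881]
tcp_rot: [0.001, 0.039, 0.999, -0.001]
wrist_force: [0.0, 0.2, -1.5]
grip_width: 0.12
```

Request:
jog_arm(
  commands=[
    [[0,0,0],[0,0,0],0],
    [[0,0,0],[0,0,0],0],
    [[0,0,0],[0,0,30],0],
    [[0,0,0],[0,0,70],0],
    [[0,0,0],[0,0,110],0],
    [[0,0,0],[0,0,120],0],
    [[0,0,0],[0,0,120],0],
  ],
)

```text
time: 38.0
tcp_pos: [0.4714, -0.2939, 0.21]
tcp_rot: [0.003, 0.039, 0.999, -0.002]
wrist_force: [0.5, -0.8, -1.5]
grip_width: 0.124
```

Run:
```python
from h import *
go([461,243.8,200],80.9)
s,c=snap('wrist','w36.png')
```

```text
turn [ 0.3  0.3 -4.6] shift [-10. 538. -10.] yaw 175.5 -> 170.9 j6 -0.61
```

View pics/w36.png

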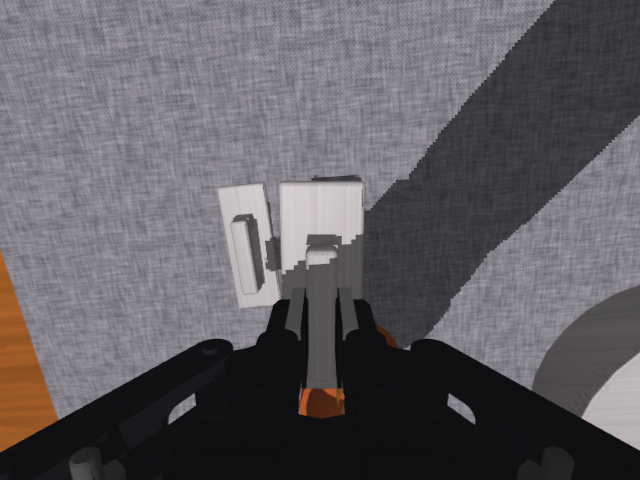

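Request:
jog_arm(
  commands=[
    [[0,0,-1],[-2,45,0],0],
    [[0,0,-2],[-4,90,0],0],
    [[0,0,-3],[-6,135,0],0],
    [[0,0,-4.6],[-8,180,0],0],
    [[0,0,-4.6],[-10,225,0],0],
    [[0,0,-4.6],[-10,270,0],0],
    [[0,0,-4.6],[-10,315,0],0],
    [[0,0,-4.6],[-10,360,0],0],
  ],
)

```text
time: 38.85
tcp_pos: [0.4588, 0.0686, 0.2061]
tcp_rot: [-0.0, 0.08, 0.997, -0.001]
wrist_force: [1.2, 0.1, -0.8]
grip_width: 0.121
```

Request:
jog_arm(
  commands=[
    [[0,0,0],[0,45,0],0],
    [[0,0,0],[0,90,0],0],
    [[0,0,0],[0,135,0],0],
    [[0,0,0],[0,175,-20],0],
    [[0,0,0],[0,176,-50],0],
    [[0,0,0],[0,176,-60],0],
    [[0,0,0],[0,176,-60],0],
  ],
)

```text
time: 39.55
tcp_pos: [0.4563, 0.2434, 0.1431]
tcp_rot: [-0.003, 0.08, 0.997, -0.003]
wrist_force: [-0.4, 0.0, -1.1]
grip_width: 0.12
```

Run:
```python
from h import *
go([461,243.8,93.5],80.9)
s,c=snap('wrist','w37.png')
```

```text
turn [ 0.3 -0.4  0. ] shift [  5.   0. -50.] yaw 170.9 -> 170.9 j6 0.51
```

View pics/w37.png

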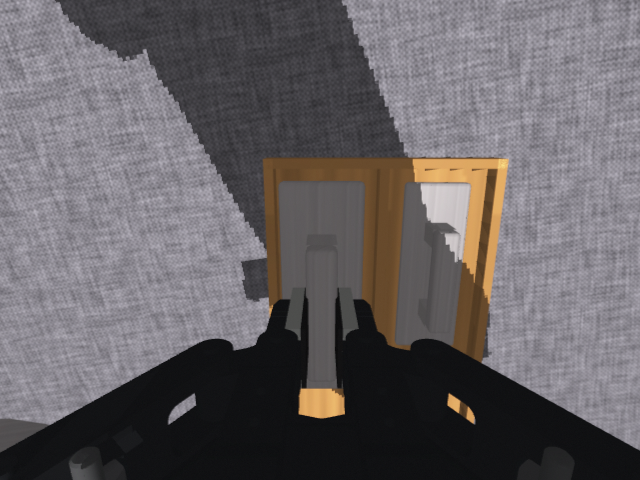

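Plate B is centred over the right compartment. Lower and release.

Request:
jog_arm(
  commands=[
    [[0.3,-0.4,0],[5,0,-15],0],
    [[0.3,-0.4,0],[5,0,-35],0],
    [[0.3,-0.4,0],[5,0,-45],0],
    [[0.3,-0.4,0],[5,0,-49],0],
    [[0.3,-0.4,0],[5,0,-49],0],
    [[0.3,-0.4,0],[5,0,-49],0.3],
    [[0.3,-0.4,0],[5,0,-49],0.3],
    [[0.3,-0.4,0],[5,0,-49],0.3],
  ],
)

```text
time: 40.4
tcp_pos: [0.4631, 0.2437, 0.0965]
tcp_rot: [0.002, 0.08, 0.997, 0.001]
wrist_force: [0.0, -1.2, -0.0]
grip_width: 0.3
```

Request:
jog_arm(
  commands=[
    [[0,0,0],[0,0,0],0.3],
    [[0,0,0],[0,0,20],0.3],
    [[0,0,0],[0,0,60],0.3],
    [[0,0,0],[0,0,100],0.5],
    [[0,0,0],[0,0,130],0.5],
    [[0,0,0],[0,-40,170],0.5],
    [[0,0,0],[0,-60,180],0.5],
    [[0,0,0],[0,-60,180],0.5],
  ],
)

```text
time: 41.2
tcp_pos: [0.4644, 0.1822, 0.2794]
tcp_rot: [0.005, 0.081, 0.997, 0.001]
wrist_force: [0.2, 0.2, 0.4]
grip_width: 0.502
```

Run:
```python
from h import *
go([484,-350,200],92)
s,c=snap('wrist','w38.png')
```

```text
turn [-0.2  0.5 11.3] shift [  20. -532.  -79.] yaw 170.7 -> 182.0 j6 0.39
```

View pics/w38.png

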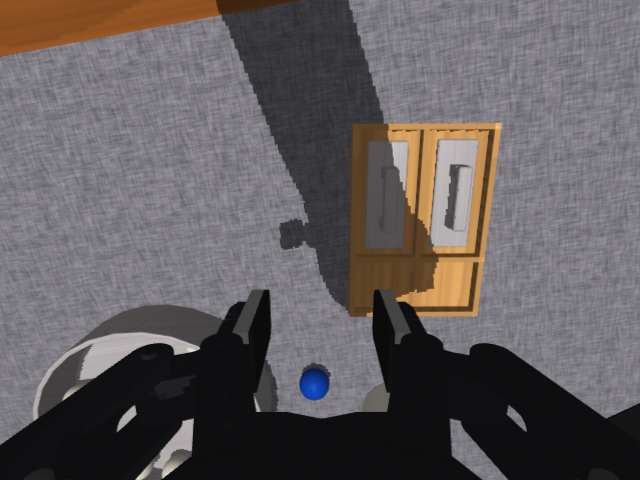

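Both plates are seated in the tray. Next is plate C, which goes to slot3.

Request:
jog_arm(
  commands=[
    [[0,0,2],[2,-45,-5],0.5],
    [[0,0,4],[4,-90,-10],0.5],
    [[0,0,6],[6,-135,-15],0.5],
    [[0,0,8],[8,-180,-20],0.5],
    [[0,0,10],[10,-225,-20],0.5],
    [[0,0,11],[12,-270,-20],0.5],
    [[0,0,11],[14,-315,-20],0.5],
    [[0,0,11],[16,-360,-20],0.5],
  ],
)

```text
time: 42.05
tcp_pos: [0.4797, -0.1777, 0.2568]
tcp_rot: [0.003, -0.015, 1.0, 0.003]
wrist_force: [0.8, -0.5, 0.1]
grip_width: 0.498
```

Request:
jog_arm(
  commands=[
    [[0,0,0],[2,-45,0],0.5],
    [[0,0,0],[4,-90,0],0.5],
    [[0,0,0],[4,-135,0],0.5],
    [[0,0,0],[4,-150,0],0.5],
    [[0,0,0],[4,-150,0],0.5],
    [[0,0,0],[4,-150,0],0.5],
  ],
)

```text
time: 42.65
tcp_pos: [0.4836, -0.3263, 0.2556]
tcp_rot: [0.002, -0.016, 1.0, 0.004]
wrist_force: [0.3, 0.6, 0.1]
grip_width: 0.5
```

Run:
```python
from h import *
go([484,-350,86],92)
s,c=snap('wrist','w39.png')
```

```text
turn [-0.4  0.2  0.2] shift [   0.  -24. -170.] yaw -178.2 -> -178.0 j6 -0.75
```

View pics/w39.png

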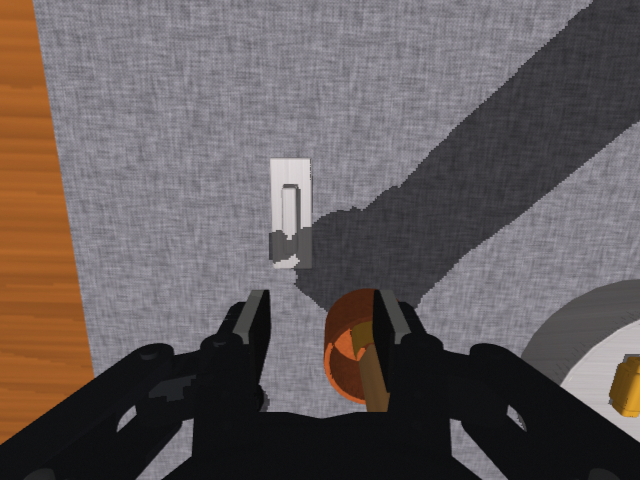

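Run:
```python
from h import *
s,c=snap('wrist','w40.png')
corners(c,s,dict(C=[(270,158),(311,158),(311,268),(271,268)]))
```

```text
C xy [ 484.2 -350.7] size [36.8 99.1] ang 1.4
```

Request:
jog_arm(
  commands=[
    [[-0.4,0,0],[0,-24,-20],0.5],
    [[-0.4,0,0],[0,-24,-60],0.5],
    [[-0.4,0,0],[0,-24,-90],0.5],
    [[-0.4,0,0],[0,-24,-95],0.5],
    [[-0.4,0,0],[0,-24,-95],0.5],
  ],
)

```text
time: 43.25
tcp_pos: [0.4837, -0.3482, 0.1609]
tcp_rot: [0.001, -0.017, 1.0, 0.001]
wrist_force: [0.5, -0.5, 0.4]
grip_width: 0.504
```

Run:
```python
from h import *
go([484,-350,86],92)
s,c=snap('wrist','w41.png')
```

```text
turn [-0.1  0.2  0. ] shift [  0.  -2. -75.] yaw -178.0 -> -178.0 j6 -0.78
```

View pics/w41.png

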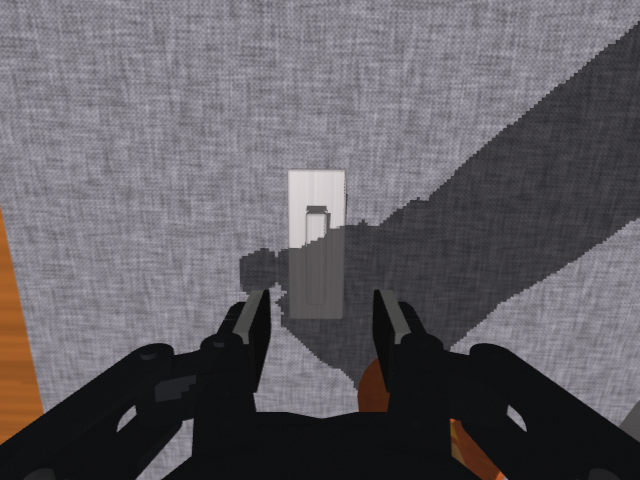

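Plate C is centred between the fingers, so I'll grip it.

Request:
jog_arm(
  commands=[
    [[0,0,0],[0,-2,-30],0.5],
    [[0,0,0],[0,-2,-60],0.5],
    [[0,0,0],[0,-2,-72],0.4],
    [[0,0,0],[0,-2,-75],0.3],
    [[0,0,0],[0,-2,-75],0.2],
    [[0,0,0],[0,-2,-75],0],
    [[0,0,0],[0,-2,-75],0],
    [[0,0,0],[0,-2,-75],0],
  ],
)

```text
time: 44.1
tcp_pos: [0.4852, -0.3517, 0.0888]
tcp_rot: [0.004, -0.017, 1.0, -0.001]
wrist_force: [-0.8, 2.3, 6.7]
grip_width: 0.119
```

Request:
jog_arm(
  commands=[
    [[0,0,0],[0,0,0],0],
    [[0,0,0],[0,0,0],0],
    [[0,0,0],[0,0,30],0],
    [[0,0,0],[0,0,70],0],
    [[0,0,0],[-10,0,120],0],
    [[0,0,0],[-15,10,150],0],
    [[0,0,0],[-15,20,150],0],
    [[0,0,0],[-15,20,150],0],
  ],
)

```text
time: 44.9
tcp_pos: [0.4701, -0.3306, 0.2389]
tcp_rot: [0.004, -0.018, 1.0, -0.001]
wrist_force: [-0.7, 0.3, -1.7]
grip_width: 0.119
```

Run:
```python
from h import *
go([553.5,259.6,220],170.9)
s,c=snap('wrist','w42.png')
s,c=snap('top','t42.png')
print('glue base', p2w(c,[190,197],.065),'cap',p2w(c,[178,187],.13))
```

```text
turn [-0.2  0.4 78.9] shift [ 83. 590. -19.] yaw -178.0 -> -99.1 j6 -0.78
glue base [[0.69716812 0.22036871 0.065     ]] cap [[0.70168451 0.22352738 0.13      ]]
```

View pics/w42.png

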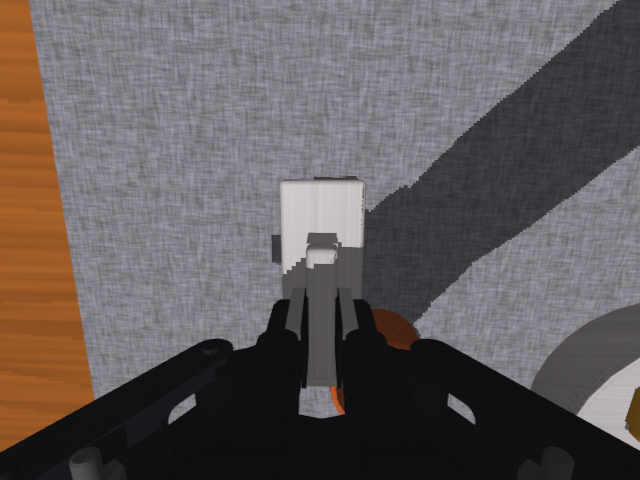

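Request:
jog_arm(
  commands=[
    [[0,0,4],[0,45,0],0],
    [[0,0,8],[0,90,0],0],
    [[0,0,12],[0,135,0],0],
    [[0,0,16],[0,180,0],0],
    [[0,0,20],[0,225,0],0],
    [[0,0,24],[5,270,0],0],
    [[0,0,28],[10,315,0],0],
    [[0,0,32],[15,360,0],0],
  ],
)

```text
time: 45.8
tcp_pos: [0.484, 0.0307, 0.2354]
tcp_rot: [0.001, -0.293, 0.956, 0.001]
wrist_force: [1.5, 0.7, -1.3]
grip_width: 0.119
```

Request:
jog_arm(
  commands=[
    [[0,0,6],[10,40,0],0],
    [[0,0,12],[20,80,0],0],
    [[0,0,18],[30,120,0],0],
    [[0,0,24],[40,160,0],0],
    [[0,0,30],[50,200,0],0],
    [[0,0,38],[60,230,0],0],
    [[0,0,44],[65,230,0],0],
    [[0,0,47],[65,230,0],0],
  ],
)

```text
time: 46.6
tcp_pos: [0.549, 0.2616, 0.2327]
tcp_rot: [-0.001, -0.652, 0.758, 0.002]
wrist_force: [0.3, 0.3, -0.6]
grip_width: 0.121
```

Run:
```python
from h import *
go([553.5,259.6,150],170.9)
s,c=snap('wrist','w43.png')
```

```text
turn [-0.1 -0.2 -0.5] shift [  4.  -2. -83.] yaw -98.6 -> -99.1 j6 -1.1
```

View pics/w43.png

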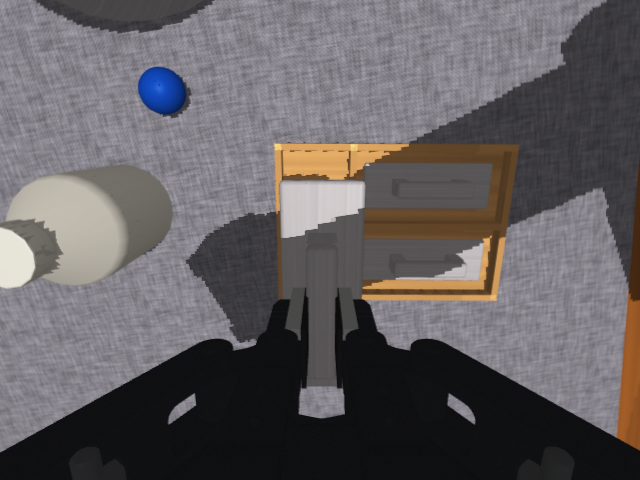

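Request:
jog_arm(
  commands=[
    [[0,0,-0.5],[4,-2,-20],0],
    [[0,0,-0.5],[4,-2,-60],0],
    [[0,0,-0.5],[4,-2,-90],0],
    [[0,0,-0.5],[4,-2,-105],0],
    [[0,0,-0.5],[4,-2,-105],0],
    [[0,0,-0.5],[4,-2,-105],0],
  ],
)

```text
time: 47.25
tcp_pos: [0.5524, 0.2586, 0.1267]
tcp_rot: [-0.002, -0.648, 0.761, 0.002]
wrist_force: [-0.0, 0.2, -0.9]
grip_width: 0.115
```

Run:
```python
from h import *
go([553.5,259.6,95],170.9)
s,c=snap('wrist','w44.png')
```

```text
turn [-0.  -0.3  0.1] shift [  1.   1. -32.] yaw -99.2 -> -99.1 j6 -1.09
```

View pics/w44.png

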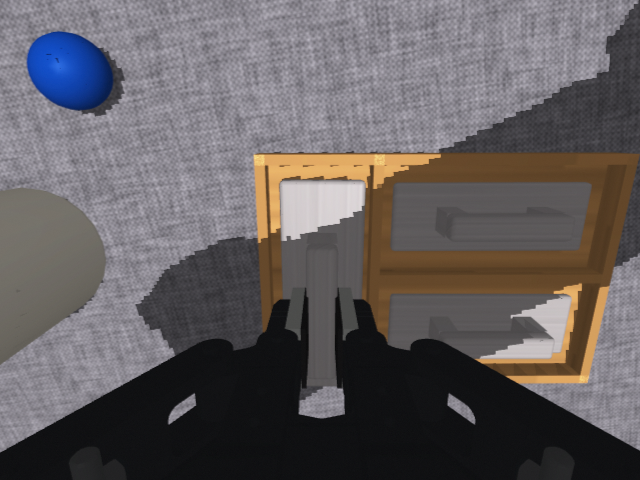

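Plate C is centred in slot3. Lower and release, opening only a little because of the walls.

Request:
jog_arm(
  commands=[
    [[0,-0.3,0],[1,1,-15],0],
    [[0,-0.3,0],[1,1,-26],0],
    [[0,-0.3,0],[1,1,-32],0],
    [[0,-0.3,0],[1,1,-32],0],
    [[0,-0.3,0],[1,1,-32],0.3],
    [[0,-0.3,0],[1,1,-32],0.3],
    [[0,-0.3,0],[1,1,-32],0.3],
    [[0,-0.3,0],[1,1,-32],0.3],
  ],
)

```text
time: 48.1
tcp_pos: [0.5544, 0.26, 0.0963]
tcp_rot: [0.001, -0.648, 0.761, -0.0]
wrist_force: [-0.5, 0.5, -0.4]
grip_width: 0.301
```

Request:
jog_arm(
  commands=[
    [[0,0,0],[0,0,20],0.3],
    [[0,0,0],[0,0,60],0.3],
    [[0,0,0],[0,0,100],0.5],
    [[0,0,0],[0,0,130],0.5],
    [[0,0,0],[-30,-40,170],0.5],
    [[0,0,0],[-80,-80,190],0.5],
    [[0,0,0],[-120,-110,200],0.5],
    [[0,0,0],[-160,-130,200],0.5],
  ],
)

```text
time: 48.9
tcp_pos: [0.4147, 0.1416, 0.2952]
tcp_rot: [0.003, -0.648, 0.761, -0.001]
wrist_force: [0.1, -0.9, 0.6]
grip_width: 0.499
```

Request:
jog_arm(
  commands=[
    [[0,0,0],[-10,-40,0],0.5],
    [[0,0,0],[-15,-85,0],0.5],
    [[0,0,0],[-20,-130,0],0.5],
    [[0,0,0],[-20,-130,0],0.5],
    [[0,0,0],[-20,-130,0],0.5],
    [[0,0,0],[-20,-130,0],0.5],
  ],
)

```text
time: 49.5
tcp_pos: [0.3948, 0.0122, 0.2953]
tcp_rot: [0.003, -0.649, 0.761, -0.001]
wrist_force: [-0.3, 0.8, 0.4]
grip_width: 0.502
```

Run:
```python
from h import *
print(manip.sense()['tcp_pos'],manip.sense()['time'])
s,c=snap('wrist','w45.png')
s,c=snap('top','t45.png');s,c=snap('scene','s45.png')
b=cv2.imread('pics/t45.png');cv2.imwrite('pics/t45z.png',cv2.resize(b[140:370,115:385],None,fx=2.6,fy=2.6,interpolation=cv2.INTER_CUBIC))
```

```text
[0.3948471  0.01219578 0.29534661] 49.5
```

View pics/t45.png

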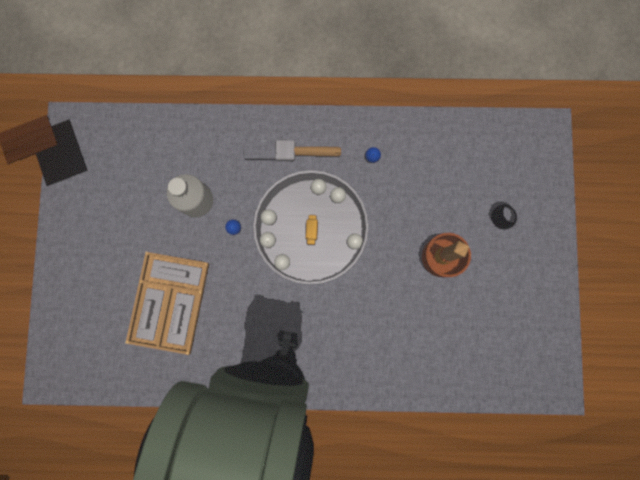

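View pics/t45z.png

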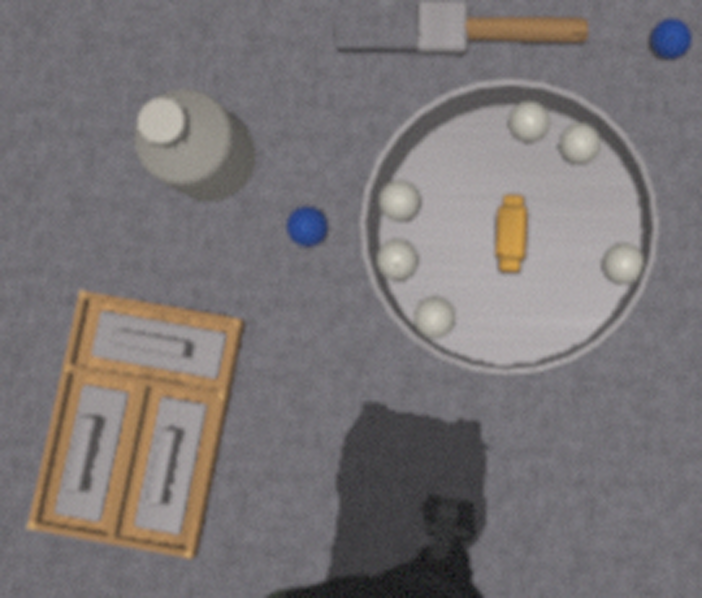

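View pics/s45.png

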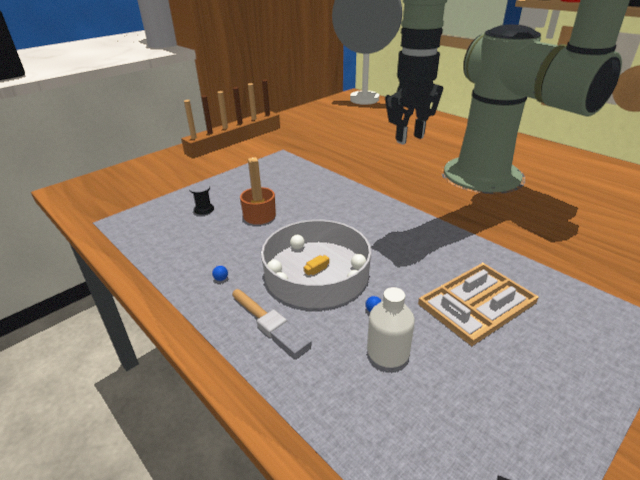

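Run:
```python
from h import *
s,c=snap('top','t46.png')
st=np.array([[705.5,-17.4],[668.5,36.8],[666.7,-69.2],[623.1,-61.9],[619.6,36.7],[582.5,-14.5]])
P=np.array([(528,121),(579,143),(399,201),(397,260),(435,316),(623,263)])/2.6+[115,140]
w=p2w(c,P,.022)[:,:2]*1000
D=np.linalg.norm(w[:,None]-st,axis=2);print(w.round(),D.min(1).round(1))
print('R from bowl',np.linalg.norm(w-[643.5,-14.5],axis=1).round())
Q=lambda l:np.array(l)/2.6+[115,140]
corners(c,None,dict(L=Q([(85,382),(128,389),(98,524),(55,516)]),R=Q([(165,395),(207,400),(178,536),(136,529)]),S3=Q([(98,308),(227,331),(219,380),(91,360)])),.011)
print('slots R (461,243.6) L (470.7,303.8) S3 (553.7,259.6), ang 170.9/80.9')
```

```text
[[ 731.  -25.]
 [ 714.  -65.]
 [ 667.   73.]
 [ 621.   73.]
 [ 578.   43.]
 [ 621. -100.]] [26.9 47.8 36.4 36.7 41.8 38.3]
R from bowl [88. 87. 91. 91. 87. 89.]
L xy [470.6 304.1] size [ 33.8 103.8] ang 170.6
R xy [462.4 242.3] size [ 32.6 104.9] ang 170.6
S3 xy [553.7 257. ] size [ 40.3 103.1] ang 82.1
slots R (461,243.6) L (470.7,303.8) S3 (553.7,259.6), ang 170.9/80.9
```

```bash
python3 -c "
from rig import manip
print(manip.hand_in(), manip.sense()['time'])"
```

```text
the job is handed in; nothing more can be done
the job is handed in; nothing more can be done
```

I finished the changeover and handed the job in after about 50 s of the 210 s allowed. The hand-in gives no verdict, so the results below come from my own last camera checks.

- **Toggles:** only one brass toggle was on the bench, and it is now in the bowl.
- **Stirring:** I stirred about 3.8 turns with the dolly's foot roughly 2 mm above the bowl's floor, at a radius of 52–63 mm. For short stretches the radius measured 52.4 mm, just under the 52.5 mm halfway line. One bead wedged briefly against the wall at about 11 N, so I stirred most of the rest at a smaller radius.
- **Beads:** all six are in the bowl, about 90 mm from its centre, and each is at least 27 mm from every bead's starting position.
- **Dolly:** it stands upright in its pot, foot down and released.
- **Plates:** one plate was knocked aside during the run, so I measured its position again before picking it up. All three now lie flat with the loop up, each in its own compartment, within about 3 mm and 1.5° of the slot.
- **Left alone:** I saw no movement of the bottle, spool or brush in the pictures. I did not measure them. The arm finished clear of everything.

No final check failed or disagreed.

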